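Seat the bearing block and hold the alignment rod through both bushings

ROBOT

A 6-joint arm with a two-finger parallel gripper is mounted at the origin on the work surface. World frame = base frame: x ahead of the robot, y to its left, z up, the work surface at z = 0. Lengths are in m, angles in degrees, forces in N, time in s.
With the tool pointing down it reaches from about 0.35 to 0.875 m from the base axis. Payload 4.2 kg.
Tool frame: the origin (TCP) lies on the centre line of the jaws, within the pads' length; the fingertips stand 11 mm ahead of it and the grasp point (between the pads) lies 8 mm behind it; y points along the fingers, z is the direction in which the jaws open and shut, and the axes are right-handed (so a half turn about y gives the same grasp; the last joint's range is limited). The gripper opens to 87 mm and grips with 3 to 60 N. Pads are 19 mm wide; open, the fingers measure 117 mm over their backs; the gripper's body (75 mm by 190 mm) begins 51 mm behind the grasp point.
Start: joints at [-51.876, 22.042, 0.453, 0, -68.411, -14.817], TCP at [0.247, -0.574, 0.211] pointing down, gripper open.
Joint ranges: [-179.83, 179.83], [-69.29, 118.12], [-61.27, 80.66], [-181.25, 117.63], [-171.15, -9.14], [-177.46, 177.46]. Speed limits (degrees/s): [159.86, 159.86, 180, 180, 180, 180].

INTERFACE

Orientations are given as a 3x3 rotation matrix whose columns are the frame's x, y, z axes.
In Python, from station import r, optics gives the robot as it stands. The module is installed in compiled form; this text tells all that it offers.
- The arm moves only by the tool step_arm, never from a script. Its argument "moves" is a list that holds one entry, the list of rows, each a list of 7 numbers: the turn, a rotation vector about the tool's x, y, z in rad, then the shift along the tool's x, y, z in cm, then the opening in per cent of the stroke, from 0 (shut) to 100 (fully open). A call has exactly 5 rows; each row is the pose to reach, as a shift and turn from the pose commanded when the call began, along the tool's axes at that moment; what a row does not reach only later rows make up. A row lasts 1/12 s, in which the tool goes at most 41.7 mm and 7.16 degrees, less where a joint would pass 70% of its speed; a pose out of reach is approached as far as the arm can. A call with a gripper value outside its range is refused whole. The fingers move at their own pace and stop on an object; the grip force is fixed at half the most. Time passes only in rows, so rows that repeat a pose let the fingers close, or fill a call up. It gives the time, the measured TCP pose, the force and the opening at its end, in the units of the state.
- r.sense(): the state, without advancing time (a new reading comes with each control period).
- optics.capture(name): name is "scene" or "top"; returns a dict with "image" (420x560x3 uint8, red, green, blue), "fov_y" (degrees; the focal length in pixels is half the picture's height over the tangent of half this angle, whatever the lens; pixels are square), "cx", "cy" (the principal point, pixels), "cam_to_world" (4x4, takes a point from camera to world coordinates). Camera axes: x right, y down, z forward; pixel columns grow to the right and rows downward; lengths in m; the calibration is good to about 2 mm. A picture is of the moment at which its call begins. There is no depth.
- r.finish_job(): hands the job in, once; it reports no verdict.
The state is a dict: "time_s": time; "joints": joint angles; "joint_velocities": joint speeds; "effort": joint torques, N m; "tcp_pos": TCP position; "ee_rot": TCP orientation; "wrist_force": force on the tool from outside, world axes, zero at the start; "moment": the same for the moment, N m; "gripper_width": opening from 0.0 (shut) to 1.0 (fully open).
Only numpy, scipy, OpenCV 4.12 (cv2) and the standard library are available. Lean on these libraries where they do the work, as an engineer would, in place of code of your own. Each camera call takes 0.05 s, during which the arm holds its last target.

TASK

Lay the loose bearing block flat and square on the floor of the pocket on top of the alignment jig and let go of it. Then take the long rod by its head from the wooden rack, thread it point down through the seated block's bushing and on through the jig's lower bushing, and finish while holding it there upright and still by its head, its point out below the lower bushing but clear of the base plate. Leave the short rod, the glue bottle and the screwdriver where they are.

Things in the scene. Friction and masses are not known exactly. Their poses are not given: they have to be found in the camera images.
- block_center (a point): Loose aluminium bearing block, 36 (its x) x 56 (its y) x 28 mm high, 0.15 kg, lying flat on the bench, bore up, turned somewhat. The point is its centre, 14 mm above its underside; z points up. A vertical bushing of 13 mm bore with a brass face runs right through its middle. Either way round fits.
- jig: Fixed alignment jig: aluminium bridge, 70 (x) x 124 mm (y), with a pocket on top, on a dark steel base plate 120 (x) x 150 (y) x 10 mm. Under the bridge a cross-beam carries the lower bushing; it is open underneath towards +x and -x. Nothing of it is higher than the pocket walls, 97 mm. Origin: centre of its underside, on the bench.
- pocket (a point): Centre of the jig's pocket floor, 88 mm above the bench. The pocket is 38.5 (its x) x 58.5 mm (its y): the block's 36 mm side goes along x. Walls about 10 mm thick rise 9 mm above the floor: 5 mm upright, then a 45 degree lead-in. A 22 mm hole goes through the floor's centre. The seated block's top is 116 mm above the bench.
- lower_bush (a point): Top centre of the jig's lower bushing: 13 mm bore through a 12 mm thick beam, top 54 mm and underside 42 mm above the bench, straight below the pocket's centre. Below it is free space down to the base plate's top, 10 mm above the bench.
- rack: Fixed wooden rack, 50 (x) x 130 (y) x 55 mm high, with two holes 40 mm either side of its centre along y, 12 mm wide, 45 mm deep; a rod stands in each, long and short either way round. Origin: centre of its underside.
- long_rod_head (a point): Centre of the head of the long steel rod (0.12 kg) standing upright, point down, in the rack. Head: upright cylinder 22 mm in diameter, 30 mm high. Below it the shaft is 10 mm in diameter and 135 mm long, the last 10 mm tapering to 6 mm. The point is 150 mm below this centre. In the rack this centre is 160 mm above the bench; z points up. It slides freely.
- long_rod_tip (a point): The point (lower end) of the long rod, on its axis; z points up along the rod to the head.
- short_rod_head (a point): Centre of the head of the short rod in the rack's other hole: the same head, but a shaft of only 80 mm, so that its head stands 55 mm lower (105 mm above the bench). Not needed: leave it standing.
- glue: White plastic bottle with a red cap, 60 mm in diameter, 150 mm high, standing; origin at the centre of its underside. Leave it alone.
- driver: Screwdriver with a black handle lying on the bench, along its x axis; origin underneath it. Leave it alone.

How it is judged:
By the outcome, as a careful person would: the job done as asked, in the order asked, and still so for the second after the job is handed in, while the arm keeps its last pose, push and grip.
It also fails if it takes over 67 s, if anything falls off the work surface, if the arm or the gripper's body presses on something with over 40 N, if the wrist force passes 120 N, or if a joint passes its speed limit or range.

## Working session

There is one attempt and no reset: what is moved stays moved. The work goes in short steps, Python scripts to look and compute and a tool call to move; the robot and the scene stay as the last step left them, time stands still between calls to the robot, and variables do not carry over. Pictures are saved under pics/ and viewed, and the job is handed in when it is done.

Besides the shell and the picture viewer there is one more tool, called after "Request:" by a JSON object that holds its "api" and its "payload". step_arm: Moves the arm, as the interface text tells. Its arguments: {"type":"object","properties":{"moves":{"type":"array"}},"required":["moves"]}

```bash
mkdir -p pics; ls; python3 - <<'E'
from station import r, optics
import cv2,numpy as np
np.set_printoptions(precision=4,suppress=True)
s=r.sense()
for k,v in s.items(): print(k,np.array(v))
for n in ("scene","top"):
    c=optics.capture(n); cv2.imwrite(f"pics/{n}0.png",c["image"][:,:,::-1]); print(n,{k:v for k,v in c.items() if k!="image"})
E
```

```text
pics
time_s 0.0
joints [-51.8747  22.089    0.3795  -0.0316 -68.4094 -14.8176]
joint_velocities [ 0.0644 -0.0338  0.0999 -0.002   0.0432 -0.0453]
effort [  0.0007 -39.0662  18.7408   4.2197   0.0112  -0.0002]
tcp_pos [ 0.2471 -0.5734  0.2098]
ee_rot [[ 0.9185 -0.0009 -0.3955]
 [ 0.3955  0.0019  0.9185]
 [-0.     -1.      0.0021]]
wrist_force [ 0.6016 -1.5537  0.7112]
moment [ 0.0455 -0.0675 -0.0286]
gripper_width 1.0001455563687272
scene {'fov_y': 53.14357153479781, 'cx': 282.51997024456267, 'cy': 198.72854524485584, 'cam_to_world': array([[ 0.762 ,  0.4931, -0.4198,  0.9391],
       [ 0.6476, -0.5833,  0.4904, -0.4842],
       [-0.003 , -0.6455, -0.7638,  0.9106],
       [ 0.    ,  0.    ,  0.    ,  1.    ]])}
top {'fov_y': 52.0970849660811, 'cx': 284.9957685284535, 'cy': 201.60479987681106, 'cam_to_world': array([[ 0.0007, -0.9994,  0.0338,  0.4842],
       [-1.    , -0.0006,  0.0029,  0.008 ],
       [-0.0029, -0.0338, -0.9994,  1.0858],
       [ 0.    ,  0.    ,  0.    ,  1.    ]])}
```

View pics/scene0.png

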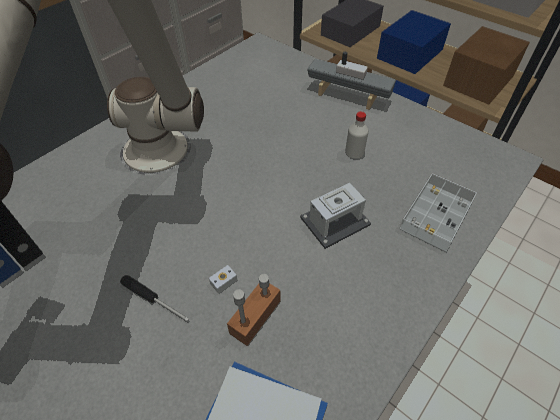

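View pics/top0.png

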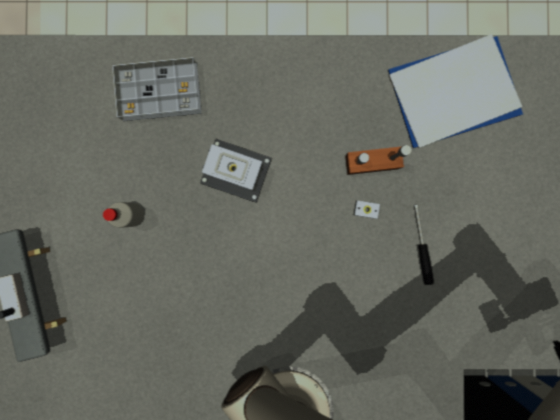

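The scene view shows the block at about (223,278), the jig at (337,212) and the rack at (255,312). The long rod's head is at (239,296) and the short one's at (264,281). In the top view the block is at (367,210), the jig at (235,168), the long head at (405,151) and the short head at (363,158). Next I'll zoom in.

```bash
python3 - <<'E'
import cv2,numpy as np
a=cv2.imread("pics/top0.png");b=cv2.imread("pics/scene0.png")
def z(im,x,y,w,h,k): return cv2.resize(im[y:y+h,x:x+w],(w*k,h*k),interpolation=cv2.INTER_CUBIC)
cv2.imwrite("pics/z1.png",np.vstack([np.hstack([z(a,195,130,80,75,5),z(a,340,135,80,75,5)]),np.hstack([z(a,340,160,80,60,5),np.zeros((300,400,3),np.uint8)])])[:600] if 0 else np.hstack([z(a,195,130,80,90,5),z(a,340,135,80,90,5)]))
cv2.imwrite("pics/z2.png",np.hstack([z(b,295,175,80,80,5),z(b,205,260,80,80,5)]))
E
```

```text
(no output)
```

View pics/z1.png

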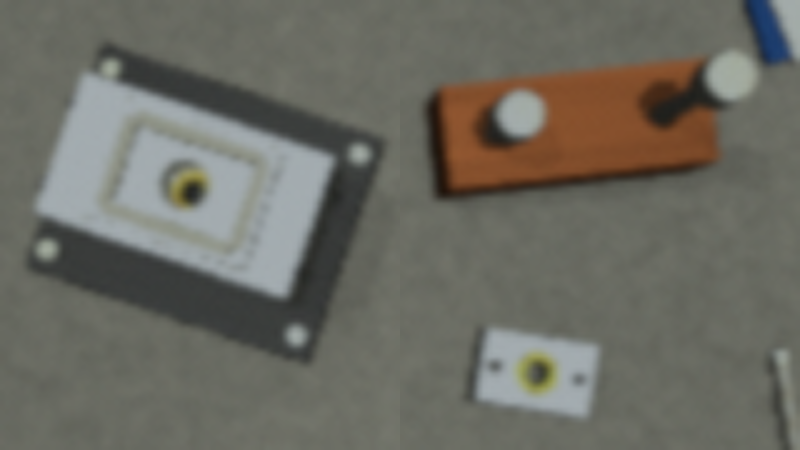

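View pics/z2.png

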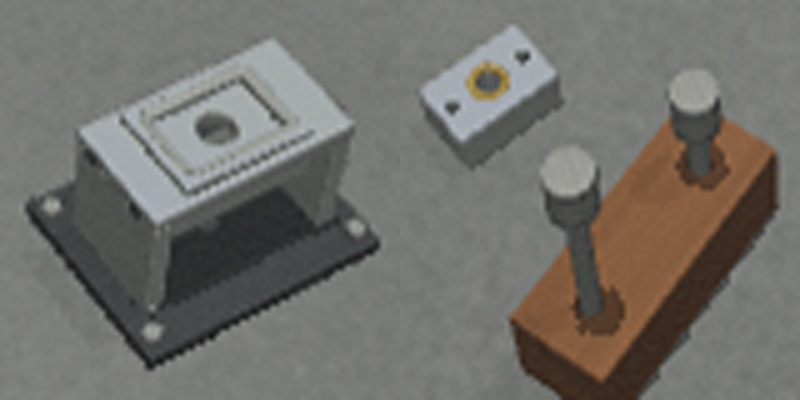

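```bash
cat > h.py <<'E'
import cv2,numpy as np,json
from station import r,optics
np.set_printoptions(precision=4,suppress=True)
def cap(n,save=None):
    c=optics.capture(n)
    if save: cv2.imwrite(f"pics/{save}.png",c["image"][:,:,::-1])
    return c
def foc(c): return c["image"].shape[0]/2/np.tan(np.radians(c["fov_y"]/2))
def ray(c,uv):
    uv=np.atleast_2d(np.asarray(uv,float)); f=foc(c)
    d=np.c_[(uv[:,0]-c["cx"])/f,(uv[:,1]-c["cy"])/f,np.ones(len(uv))]
    T=np.array(c["cam_to_world"]); return T[:3,3],d@T[:3,:3].T
def onz(c,uv,z):
    o,d=ray(c,uv); t=(z-o[2])/d[:,2]; return o+d*t[:,None]
def proj(c,p):
    T=np.linalg.inv(np.array(c["cam_to_world"])); q=np.atleast_2d(p)@T[:3,:3].T+T[:3,3]; f=foc(c)
    return np.c_[q[:,0]/q[:,2]*f+c["cx"],q[:,1]/q[:,2]*f+c["cy"]]
def tri(ca,ua,cb,ub):
    A=[];B=[]
    for c,u in((ca,ua),(cb,ub)):
        o,d=ray(c,u);d=d[0]/np.linalg.norm(d[0]);P=np.eye(3)-np.outer(d,d);A.append(P);B.append(P@o)
    x,*_=np.linalg.lstsq(np.vstack(A),np.hstack(B),rcond=None)
    return x,np.linalg.norm(np.vstack(A)@x-np.hstack(B))
def blobs(c,x,y,w,h,cond,amin=10):
    im=c["image"][y:y+h,x:x+w]; hsv=cv2.cvtColor(im,cv2.COLOR_RGB2HSV).astype(int)
    m=cond(hsv[...,0],hsv[...,1],hsv[...,2]).astype(np.uint8)
    n,l,st,ce=cv2.connectedComponentsWithStats(m)
    out=[]
    for i in range(1,n):
        if st[i,4]>=amin:
            cn=max(cv2.findContours((l==i).astype(np.uint8),0,1)[0],key=len)+np.array([x,y])
            out.append((st[i,4],ce[i]+[x,y],cn))
    return sorted(out,key=lambda t:-t[0])
E
python3 - <<'E'
from h import *
t=cap("top");s=cap("scene")
def show(nm,c,box,cond,amin=8):
    for a,ce,cn in blobs(c,*box,cond,amin)[:6]:
        rc=cv2.minAreaRect(cn); print(nm,a,ce,"rect",np.round(rc[0],1),np.round(rc[1],1),round(rc[2],1))
br=lambda th,sm:(lambda H,S,V:(V>th)&(S<sm))
ye=lambda H,S,V:(S>110)&(H>18)&(H<36)&(V>60)
show("top block",t,(345,195,45,30),br(140,60)); show("top block brass",t,(345,195,45,30),ye)
show("top jig bridge",t,(195,130,85,75),br(140,60)); show("top jig dark",t,(195,130,85,75),lambda H,S,V:V<80)
show("top heads",t,(345,140,75,40),br(120,70)); show("wood",t,(340,135,80,50),lambda H,S,V:(S>130)&(H<15)&(V>50))
show("sc block",s,(205,260,35,35),br(150,60)); show("sc brass",s,(205,260,35,35),ye)
show("sc jig",s,(295,175,80,75),br(150,60));show("sc jig dark",s,(295,175,80,75),lambda H,S,V:V<80)
show("sc heads",s,(225,265,60,45),br(125,70))
for nm,c,b in(("t",t,(345,195,45,30)),("t",t,(205,145,50,45)),("s",s,(205,260,35,35))):
    im=cv2.cvtColor(c["image"],cv2.COLOR_RGB2HSV)[b[1]+b[3]//2,b[0]:b[0]+b[2]];print(im[:,2])
E
```

```text
top block 257 [367.1595 209.0078] rect [367.1 209.1] [22.2 14.3] 9.5
top block brass 10 [368.2 209.9] rect [368.2 209.8] [2.4 5.8] 21.8
top jig bridge 1462 [231.3283 166.3536] rect [231.8 164.8] [52.8 33.1] 19.4
top jig dark 1118 [240.2147 175.4401] rect [235.9 170.3] [60.4 48.1] 19.0
top jig dark 10 [233.  168.2] rect [233.  168.5] [3. 2.] 90.0
top heads 86 [406.1977 149.593 ] rect [406.  149.5] [ 9. 10.] 90.0
top heads 69 [364. 157.] rect [364. 157.] [8. 8.] 90.0
top heads 17 [418.1176 142.2941] rect [417.5 143. ] [6. 3.] 90.0
wood 969 [374.7007 160.5005] rect [374.7 159.9] [21.2 54.4] 83.7
sc block 237 [222.2278 276.173 ] rect [222.2 276.1] [13.2 23.7] 55.0
sc block 27 [236.7037 292.2593] rect [236. 292.] [4. 6.] 90.0
sc brass 22 [222.3182 276.2273] rect [222.5 276. ] [6. 7.] 90.0
sc jig 787 [337.5044 200.1931] rect [337.6 200.2] [23.3 48.3] 63.4
sc jig dark 1115 [337.1964 227.4574] rect [335.1 220.2] [40.5 59.4] 62.7
sc jig dark 55 [317.2545 213.5091] rect [316.8 213.5] [20.5  5. ] 51.3
sc heads 310 [239.1    275.6968] rect [240. 278.] [26. 30.] 90.0
sc heads 201 [270.1642 279.8159] rect [271.2 280.1] [33.5 19.7] 26.6
sc heads 91 [238.011  293.5165] rect [238.2 293.6] [10.  10.8] 51.3
sc heads 62 [279.5484 269.1774] rect [279.  270.5] [11. 10.] 90.0
sc heads 13 [247.     295.6154] rect [247.2 295.2] [2.1 7.1] 45.0
sc heads 13 [227.9231 306.6154] rect [228.  306.5] [3.5 3.5] 45.0
[110 108 106 108 108 109 109 104  85  75 113 155 169 168 168 172 174 170
 167 152 126 100  78  75 109 147 166 171 170 148 121 126 149 143 117 103
 102 105 106 106 108 108 109 107 108]
[172 175 175 175 175 175 175 174 174 167 157 146 137 141 162 173 175 176
 175 174 172 157 128 112 132 137 106  64  46  59  95 138 163 171 175 175
 176 174 171 162 154 152 156 157 159 167 173 175 175 175]
[117 121 124 122 146 177 183 180 177 177 177 179 183 163 167 113  82  89
  89  98 161 142 182 179 179 180 183 151 108  89  85  82 123 127 128]
```

```bash
python3 - <<'E'
from h import *
t=cap("top");s=cap("scene")
def cen(c,u,thr,k=5):  # intensity weighted centroid
    x,y=np.round(u).astype(int); g=cv2.cvtColor(c["image"],cv2.COLOR_RGB2GRAY).astype(float)[y-k:y+k+1,x-k:x+k+1]
    w=np.clip(g-thr,0,None); Y,X=np.mgrid[y-k:y+k+1,x-k:x+k+1]; return np.array([(w*X).sum(),(w*Y).sum()])/w.sum()
sc=np.array([cen(t,u,110,4 if i!=3 else 3) for i,u in enumerate([(217,143.6),(266.6,160.6),(254.4,197),(204.4,179.8)])]); print(sc)
P=onz(t,sc,.012); print("screws",P,"mean",P.mean(0))
d=[P[1]-P[0],P[2]-P[3]]; print([np.degrees(np.arctan2(v[1],v[0])) for v in d],[np.degrees(np.arctan2(v[1],v[0])) for v in (P[0]-P[3],P[1]-P[2])],np.linalg.norm(d[0]),np.linalg.norm(P[0]-P[3]))
ss=np.array([cen(s,u,100,3) for u in [(305.4,216),(325.4,241.2),(366.2,220.6)]]);Q=onz(s,ss,.012);print("scene screws",Q,(Q[0]+Q[2])/2)
def rect(c,box,cond,z):
    cn=blobs(c,*box,cond)[0][2].reshape(-1,2); p=onz(c,cn,z)[:,:2]*1000
    rc=cv2.minAreaRect(p.astype(np.float32)); return rc
br=lambda H,S,V:(V>140)&(S<60)
print("block top",rect(t,(345,195,45,30),br,.028)); print("block sc",rect(s,(205,260,30,30),lambda H,S,V:(V>150)&(S<60),.028))
for H in (.088,.097): print("bridge",rect(t,(195,130,85,75),br,H))
print("bridge sc",rect(s,(295,175,80,75),lambda H,S,V:(V>150)&(S<60),.088))
print("brass sc",onz(s,[222.4,276.2],.028),"brass top",onz(t,[367.4,209.5],.028))
print("long top",onz(t,[406.2,149.6],.175),"sc",onz(s,[238.0,293.5],.175),tri(t,[406.2,149.6],s,[238,293.5]))
print("short top",onz(t,[364,157],.12))
print("wood c",onz(t,[374.7,160],.055))
E
```

```text
[[216.0638 146.2548]
 [266.4147 160.2735]
 [253.7598 196.6732]
 [203.8265 179.3206]]
screws [[0.6595 0.1845 0.012 ]
 [0.6242 0.0579 0.012 ]
 [0.5328 0.0893 0.012 ]
 [0.5762 0.2147 0.012 ]] mean [0.5982 0.1366 0.012 ]
[np.float64(-105.5855902067737), np.float64(-109.12629956533705)] [np.float64(-19.913444255853108), np.float64(-18.991124862453304)] 0.1314497457544389 0.08859351927524134
scene screws [[0.529  0.0865 0.012 ]
 [0.6212 0.055  0.012 ]
 [0.6651 0.1821 0.012 ]] [0.5971 0.1343 0.012 ]
block top ((501.6288146972656, -190.92822265625), (54.55860900878906, 35.233619689941406), 80.56971740722656)
block sc ((500.39312744140625, -194.16531372070312), (55.425804138183594, 35.67951965332031), 80.42623901367188)
bridge ((604.1314697265625, 134.906494140625), (123.24312591552734, 77.39708709716797), 70.97806549072266)
bridge ((603.049560546875, 133.7620849609375), (122.13147735595703, 76.69894409179688), 70.97806549072266)
bridge sc ((597.7723999023438, 131.90032958984375), (122.30309295654297, 69.0745620727539), 71.38662719726562)
brass sc [[ 0.5011 -0.1942  0.028 ]] brass top [[ 0.5006 -0.1917  0.028 ]]
long top [[ 0.6259 -0.2472  0.175 ]] sc [[ 0.6241 -0.2496  0.175 ]] (array([ 0.6249, -0.2484,  0.1744]), np.float64(0.002069782702403067))
short top [[ 0.6176 -0.1673  0.12  ]]
wood c [[ 0.6194 -0.2048  0.055 ]]
```

```bash
cat >> h.py <<'E'
def plan(pos,yaw):
    s=r.sense(); R=np.array(s["ee_rot"]); p=np.array(s["tcp_pos"])
    a=np.radians(yaw); z=np.array([np.cos(a),np.sin(a),0]); y=np.array([0,0,-1.]); Rt=np.c_[np.cross(y,z),y,z]
    from scipy.spatial.transform import Rotation as RR
    print("t",round(s["time_s"],2),"tcp",p,"yaw",np.degrees(np.arctan2(R[1,2],R[0,2])).round(2),"F",np.array(s["wrist_force"]).round(1),"w",round(s["gripper_width"],3),"j",np.array(s["joints"]).round(0))
    print("  turn rad",RR.from_matrix(R.T@Rt).as_rotvec().round(4),"shift cm",(R.T@(np.array(pos)-p)*100).round(2))
E
python3 - <<'E'
from h import *
plan([.501,-.1927,.2],80.5)
E
```

```text
t 0.3 tcp [ 0.2472 -0.5738  0.2105] yaw 113.3 F [ 1.2  0.5 -0.2] w 0.999 j [-52.  22.   0.  -0. -68. -15.]
  turn rad [-0.0006  0.5725 -0.0002] shift cm [38.38  1.06 24.96]
```

Request:
{"api": "step_arm", "payload": {"moves": [[[0,0,0,3.4,0.05,2.2,100],[0,0,0,6.8,0.1,4.4,100],[0,0,0,10.2,0.2,6.6,100],[0,0,0,13.6,0.3,8.8,100],[0,0,0,17.0,0.5,11.0,100]]]}}

```text
time_s: 0.72
tcp_pos: [0.3606, -0.4042, 0.2061]
ee_rot: [[0.919, 0.001, -0.395], [0.395, -0.0, 0.919], [0.0, -1.0, -0.001]]
wrist_force: [1.7, 0.2, 0.5]
gripper_width: 1.002
```

Request:
{"api": "step_arm", "payload": {"moves": [[[0,0,0,3.4,0.05,2.2,100],[0,0,0,6.8,0.1,4.4,100],[0,0,0,10.2,0.2,6.6,100],[0,0,0,13.6,0.3,8.8,100],[0,0,0,17.0,0.5,11.0,100]]]}}

```text
time_s: 1.13
tcp_pos: [0.4734, -0.2356, 0.2013]
ee_rot: [[0.918, 0.001, -0.396], [0.396, -0.0, 0.918], [0.001, -1.0, -0.001]]
wrist_force: [1.0, -0.3, 0.5]
gripper_width: 0.999
```

Request:
{"api": "step_arm", "payload": {"moves": [[[0,0.11,0,1.4,0,1.0,100],[0,0.23,0,2.8,0,2.0,100],[0,0.34,0,4.2,0,3.0,100],[0,0.46,0,4.4,0,3.0,100],[0,0.572,0,4.4,0,3.0,100]]]}}

```text
time_s: 1.55
tcp_pos: [0.5018, -0.1913, 0.2008]
ee_rot: [[0.986, 0.0, 0.168], [-0.168, 0.0, 0.986], [0.0, -1.0, 0.0]]
wrist_force: [-0.4, -0.0, -0.8]
gripper_width: 1.001
```

```bash
python3 - <<'E'
from h import *
plan([.501,-.1927,.1],80.5)
t=cap("top");s=cap("scene")
cv2.imwrite("pics/a1.png",np.hstack([cv2.resize(t["image"][120:320,260:460,::-1],(400,400)),cv2.resize(s["image"][160:360,120:320,::-1],(400,400))]))
E
```

```text
t 1.55 tcp [ 0.5018 -0.1913  0.2008] yaw 80.32 F [-0.4 -0.  -0.8] w 1.001 j [ -4.  14. -13.  -0. -63. -96.]
  turn rad [-0.0001 -0.0031  0.0001] shift cm [-0.06 10.08 -0.15]
```

View pics/a1.png

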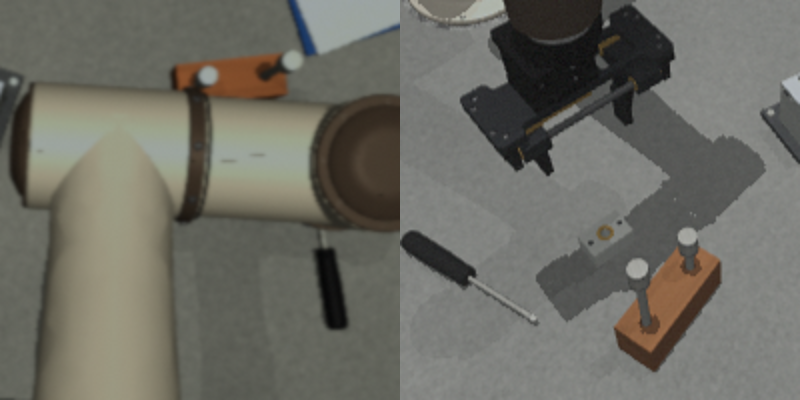

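The gripper is over the block, with its body's long side along the jaws and clear of the rack. I'll go down.

Request:
{"api": "step_arm", "payload": {"moves": [[[0,0,0,-0.05,3.0,-0.1,100],[0,0,0,-0.05,6.0,-0.1,100],[0,0,0,-0.05,9.0,-0.1,100],[0,0,0,-0.05,11.5,-0.1,100],[0,0,0,-0.05,13.0,-0.1,100]]]}}

```text
time_s: 2.07
tcp_pos: [0.4984, -0.1933, 0.068]
ee_rot: [[0.987, -0.004, 0.162], [-0.162, 0.001, 0.987], [-0.004, -1.0, 0.0]]
wrist_force: [0.7, -0.0, 0.6]
gripper_width: 1.004
```

```bash
python3 - <<'E'
from h import *
plan([.501,-.1927,.023],80.5)
s=cap("scene")
cv2.imwrite("pics/a2.png",cv2.resize(s["image"][200:350,140:290,::-1],(600,600),interpolation=2))
E
```

```text
t 2.07 tcp [ 0.4984 -0.1933  0.068 ] yaw 80.66 F [ 0.7 -0.   0.6] w 1.004 j [ -4.  22. -23.  -0. -45. -95.]
  turn rad [-0.0001  0.0029 -0.0043] shift cm [0.26 4.5  0.1 ]
```

View pics/a2.png

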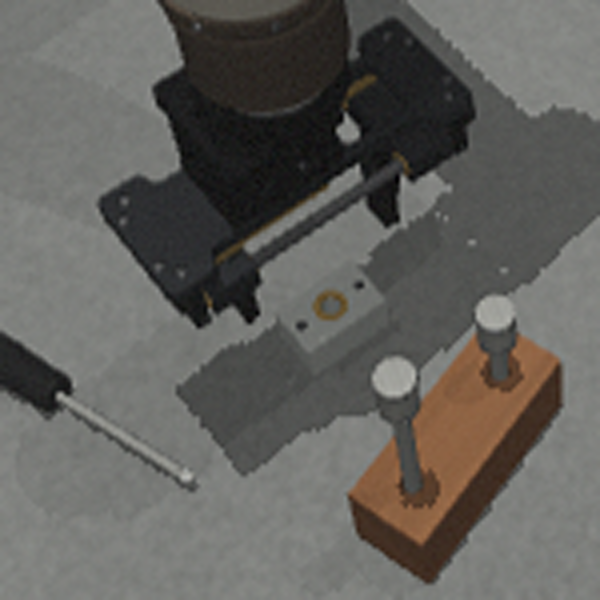

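Request:
{"api": "step_arm", "payload": {"moves": [[[0,0,0,0.1,1.5,0.1,100],[0,0,0,0.1,3.0,0.1,100],[0,0,0,0.1,4.0,0.1,100],[0,0,0,0.1,4.4,0.1,100],[0,0,0,0.1,4.4,0.1,100]]]}}

```text
time_s: 2.53
tcp_pos: [0.5012, -0.1926, 0.0264]
ee_rot: [[0.987, -0.001, 0.164], [-0.164, 0.0, 0.987], [-0.001, -1.0, -0.0]]
wrist_force: [0.5, 0.0, -0.5]
gripper_width: 1.001
```

```bash
python3 - <<'E'
from h import *
plan([.501,-.1927,.023],80.5)
s=cap("scene")
cv2.imwrite("pics/a3.png",cv2.resize(s["image"][200:350,140:290,::-1],(600,600),interpolation=2))
E
```

```text
t 2.53 tcp [ 0.5012 -0.1926  0.0264] yaw 80.58 F [ 0.5  0.  -0.5] w 1.001 j [ -4.  26. -25.   0. -40. -96.]
  turn rad [ 0.0002  0.0014 -0.0014] shift cm [-0.01  0.34 -0.01]
```

View pics/a3.png

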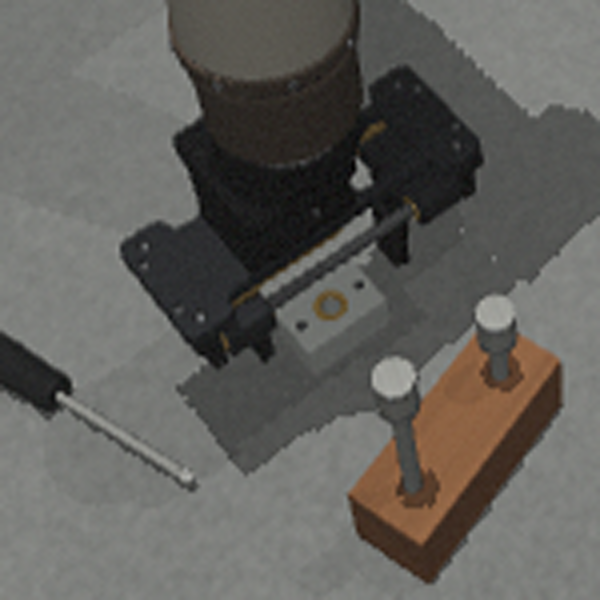

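The fingers straddle the block's ends evenly (block centre at crop (330,305)). I'll lower 3 mm and close.

Request:
{"api": "step_arm", "payload": {"moves": [[[0,0,0,0,0.3,0,100],[0,0,0,0,0.3,0,80],[0,0,0,0,0.3,0,60],[0,0,0,0,0.3,0,50],[0,0,0,0,0.3,0,50]]]}}

```text
time_s: 3.0
tcp_pos: [0.5018, -0.1925, 0.0242]
ee_rot: [[0.986, 0.001, 0.164], [-0.164, -0.0, 0.986], [0.001, -1.0, 0.0]]
wrist_force: [-0.4, -0.1, 0.1]
gripper_width: 0.783
```

Request:
{"api": "step_arm", "payload": {"moves": [[[0,0,0,0,0,0,50],[0,0,0,0,0,0,50],[0,0,0,0,0,0,50],[0,0,0,0,0,0,50],[0,0,0,0,0,0,50]]]}}

```text
time_s: 3.42
tcp_pos: [0.5015, -0.1925, 0.0238]
ee_rot: [[0.986, -0.0, 0.164], [-0.164, 0.0, 0.986], [-0.0, -1.0, -0.0]]
wrist_force: [-0.3, 0.4, 0.9]
gripper_width: 0.514
```

```bash
python3 - <<'E'
from h import *
plan([.501,-.1927,.023],80.5)
s=cap("scene")
b=blobs(s,205,250,40,45,lambda H,S,V:(S>110)&(H>15)&(H<36)&(V>50),5)
for x in b[:2]: print(x[0],x[1],onz(s,x[1],.028))
cv2.imwrite("pics/a4.png",cv2.resize(s["image"][200:350,140:290,::-1],(600,600),interpolation=2))
E
```

```text
t 3.42 tcp [ 0.5015 -0.1925  0.0238] yaw 80.53 F [-0.3  0.4  0.9] w 0.514 j [ -4.  26. -25.  -0. -39. -96.]
  turn rad [ 0.      0.0006 -0.    ] shift cm [-0.05  0.08 -0.03]
25 [222.56 276.  ] [[ 0.501  -0.1935  0.028 ]]
10 [208.1 269.4] [[ 0.4614 -0.2034  0.028 ]]
```

View pics/a4.png

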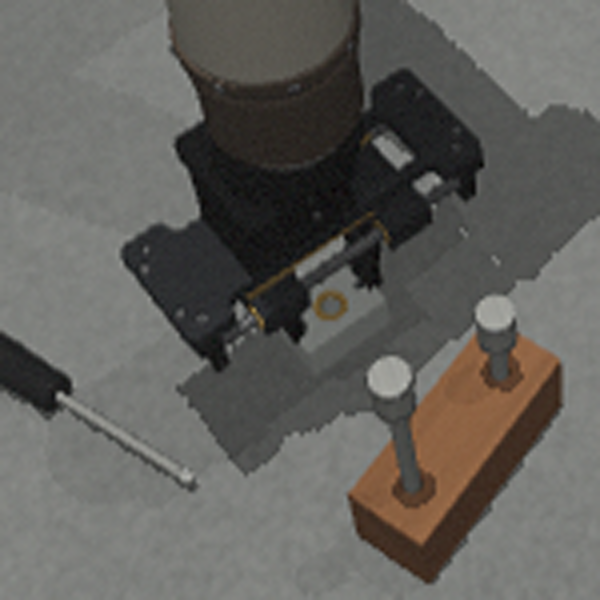

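```bash
python3 - <<'E'
from h import *
s=cap("scene")
print(r.sense()["gripper_width"])
cv2.imwrite("pics/a5.png",cv2.resize(s["image"][250:310,190:270,::-1],(800,600),interpolation=cv2.INTER_CUBIC))
E
```

```text
0.5090243262315104
```

View pics/a5.png

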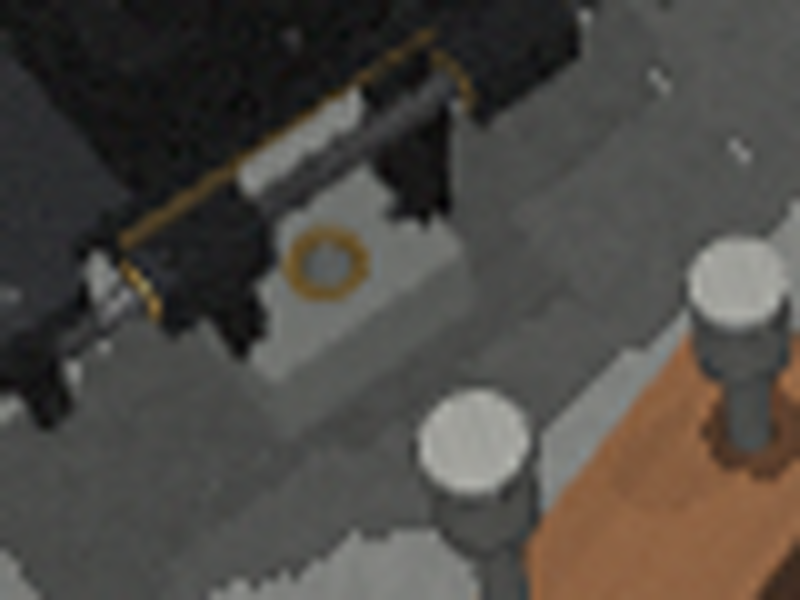

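Request:
{"api": "step_arm", "payload": {"moves": [[[0,0,0,0,0,0,40],[0,0,0,0,0,0,40],[0,0,0,0,0,0,40],[0,0,0,0,0,0,40],[0,0,0,0,0,0,40]]]}}

```text
time_s: 3.93
tcp_pos: [0.5016, -0.1925, 0.0239]
ee_rot: [[0.986, 0.0, 0.164], [-0.164, 0.0, 0.986], [0.0, -1.0, 0.0]]
wrist_force: [0.3, -0.4, 0.2]
gripper_width: 0.403
```

```bash
python3 - <<'E'
from h import *
s=cap("scene")
plan([.501,-.1927,.023],80.5)
cv2.imwrite("pics/a6.png",cv2.resize(s["image"][250:310,190:270,::-1],(800,600),interpolation=cv2.INTER_CUBIC))
E
```

```text
t 3.98 tcp [ 0.5015 -0.1925  0.0238] yaw 80.53 F [0.5 0.5 0.5] w 0.4 j [ -4.  26. -25.  -0. -39. -96.]
  turn rad [-0.      0.0006 -0.0001] shift cm [-0.05  0.08 -0.03]
```

View pics/a6.png

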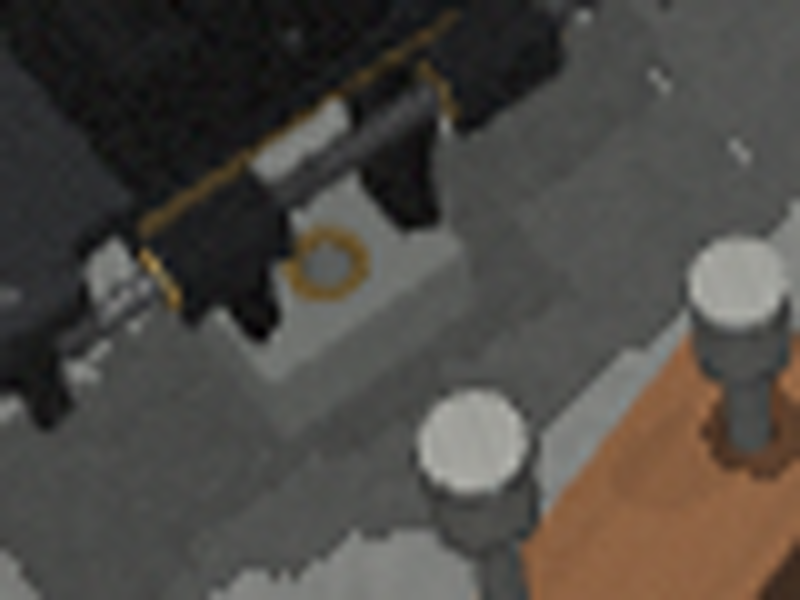

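```bash
python3 - <<'E'
from h import *
s=cap("scene")
R=np.array(r.sense()["ee_rot"]);p=np.array(r.sense()["tcp_pos"])
for z in (.0,.013,.03,.045):
  for dx in(0,.0095):
    q=[np.r_[p[:2],z]+R[:,0]*dx+R[:,2]*k for k in(-.0175,0,.0175)]
    print(z,dx,((proj(s,q)-[190,250])*10).round(0).tolist())
cv2.imwrite("pics/a7.png",s["image"][:,:,::-1])
E
```

```text
0.0 0 [[284.0, 358.0], [343.0, 317.0], [402.0, 275.0]]
0.0 0.0095 [[306.0, 385.0], [366.0, 343.0], [424.0, 302.0]]
0.013 0 [[277.0, 332.0], [337.0, 290.0], [396.0, 249.0]]
0.013 0.0095 [[300.0, 359.0], [360.0, 317.0], [419.0, 275.0]]
0.03 0 [[268.0, 296.0], [329.0, 254.0], [389.0, 213.0]]
0.03 0.0095 [[291.0, 324.0], [352.0, 281.0], [413.0, 239.0]]
0.045 0 [[261.0, 264.0], [322.0, 222.0], [383.0, 180.0]]
0.045 0.0095 [[284.0, 292.0], [346.0, 249.0], [406.0, 207.0]]
```

```bash
python3 - <<'E'
from h import *
s=cap("scene")
im=cv2.imread("pics/a3.png") # 4x of [200:350,140:290]
R=np.array(r.sense()["ee_rot"]);p=np.array([.5012,-.1926,.0264])
big=cv2.resize(im[230:420,180:460],None,fx=2.85,fy=2.85,interpolation=2)
for z,col in((.015,(0,0,255)),(.030,(0,255,0))):
  for k in(-1,1):
    pts=[np.r_[p[:2],z]+R[:,0]*dx+R[:,2]*k*w for dx,w in((-.0095,.0435),(.0095,.0435),(.0095,.0585),(-.0095,.0585))]
    uv=((proj(s,pts)+.5-[140,200])*4-[180,230])*2.85
    cv2.polylines(big,[uv.astype(np.int32)],True,col,1)
cv2.imwrite("pics/a8.png",big); print(big.shape)
E
```

```text
(542, 798, 3)
```

View pics/a8.png

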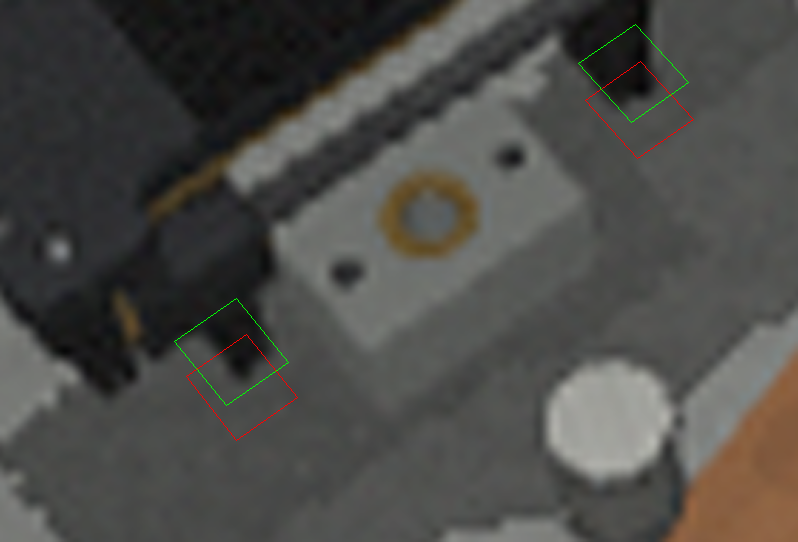

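Request:
{"api": "step_arm", "payload": {"moves": [[[0,0,0,0,0,0,100],[0,0,0,0,0,0,100],[0,0,0,0,0,0,100],[0,0,0,0,0,0,100],[0,0,0,0,0,0,100]]]}}

```text
time_s: 4.5
tcp_pos: [0.5016, -0.1925, 0.0239]
ee_rot: [[0.986, 0.0, 0.164], [-0.164, -0.0, 0.986], [0.0, -1.0, -0.0]]
wrist_force: [-0.5, -0.0, -0.0]
gripper_width: 0.697
```

Request:
{"api": "step_arm", "payload": {"moves": [[[0,0,0,0,0,0,100],[0,0,0,0,0,0,100],[0,0,0,0,0.2,0,100],[0,0,0,0,0.4,0,100],[0,0,0,0,0.5,0,100]]]}}

```text
time_s: 4.92
tcp_pos: [0.5013, -0.1925, 0.0185]
ee_rot: [[0.986, -0.001, 0.165], [-0.165, 0.0, 0.986], [-0.001, -1.0, 0.0]]
wrist_force: [0.2, 0.7, -0.1]
gripper_width: 0.984
```

Request:
{"api": "step_arm", "payload": {"moves": [[[0,0,0,0,0.1,0,100],[0,0,0,0,0.2,0,100],[0,0,0,0,0.3,0,100],[0,0,0,0,0.4,0,100],[0,0,0,0,0.4,0,100]]]}}

```text
time_s: 5.33
tcp_pos: [0.5014, -0.1925, 0.0146]
ee_rot: [[0.986, -0.0, 0.164], [-0.164, 0.0, 0.986], [-0.0, -1.0, -0.0]]
wrist_force: [-0.3, -0.3, 0.4]
gripper_width: 1.0
```

```bash
python3 - <<'E'
from h import *
s=cap("scene")
plan([.501,-.1927,.013],80.5)
im=s["image"][255:305,190:260,::-1]
cv2.imwrite("pics/a9.png",cv2.resize(im,(770,550),interpolation=cv2.INTER_CUBIC))
E
```

```text
t 5.38 tcp [ 0.5015 -0.1925  0.0147] yaw 80.54 F [ 0.1 -0.3 -0.4] w 0.998 j [ -4.  27. -25.  -0. -38. -96.]
  turn rad [ 0.      0.0006 -0.0002] shift cm [-0.05  0.17 -0.03]
```

View pics/a9.png

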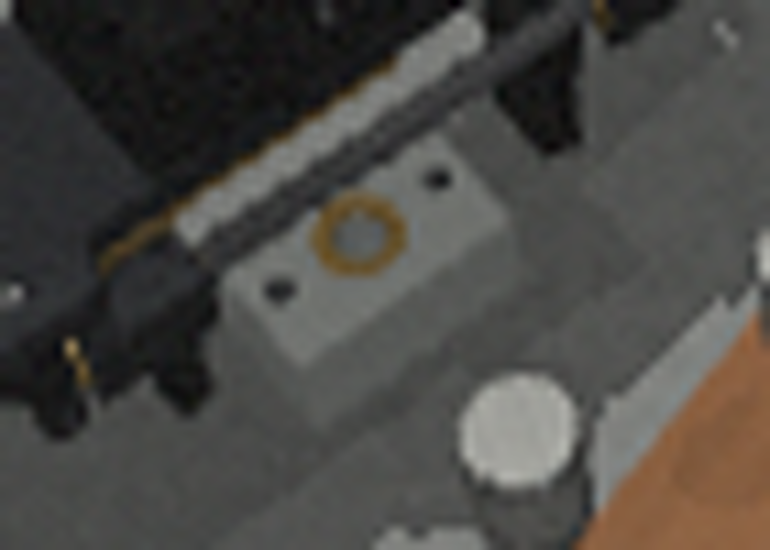

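Request:
{"api": "step_arm", "payload": {"moves": [[[0,0,0,0,0.1,0,100],[0,0,0,0,0.15,0,100],[0,0,0,0,0.2,0,100],[0,0,0,0,0.2,0,100],[0,0,0,0,0.2,0,100]]]}}

```text
time_s: 5.8
tcp_pos: [0.5015, -0.1925, 0.0128]
ee_rot: [[0.986, -0.0, 0.164], [-0.164, -0.0, 0.986], [-0.0, -1.0, -0.0]]
wrist_force: [-0.4, 0.2, -0.4]
gripper_width: 0.998
```

Request:
{"api": "step_arm", "payload": {"moves": [[[0,0,0,0,0.1,0,100],[0,0,0,0,0.15,0,100],[0,0,0,0,0.2,0,100],[0,0,0,0,0.2,0,100],[0,0,0,0,0.2,0,100]]]}}

```text
time_s: 6.22
tcp_pos: [0.5015, -0.1925, 0.0108]
ee_rot: [[0.986, -0.0, 0.164], [-0.164, -0.0, 0.986], [-0.0, -1.0, -0.0]]
wrist_force: [-0.4, -0.2, 0.6]
gripper_width: 0.998
```

Request:
{"api": "step_arm", "payload": {"moves": [[[0,0,0,0,0,0,60],[0,0,0,0,0,0,40],[0,0,0,0,0,0,40],[0,0,0,0,0,0,40],[0,0,0,0,0,0,40]]]}}

```text
time_s: 6.63
tcp_pos: [0.5016, -0.1925, 0.0109]
ee_rot: [[0.986, 0.0, 0.164], [-0.164, 0.0, 0.986], [0.0, -1.0, 0.0]]
wrist_force: [0.5, 0.5, -0.0]
gripper_width: 0.71
```

Request:
{"api": "step_arm", "payload": {"moves": [[[0,0,0,0,0,0,40],[0,0,0,0,0,0,40],[0,0,0,0,0,0,40],[0,0,0,0,0,0,40],[0,0,0,0,0,0,40]]]}}

```text
time_s: 7.05
tcp_pos: [0.5016, -0.1925, 0.0109]
ee_rot: [[0.986, 0.0, 0.164], [-0.164, 0.0, 0.986], [0.0, -1.0, 0.0]]
wrist_force: [-0.5, -0.2, -0.0]
gripper_width: 0.636
```

```bash
python3 - <<'E'
from h import *
s=cap("scene")
plan([.501,-.1927,.013],80.5); print(r.sense()["moment"])
im=s["image"][255:305,190:260,::-1]
cv2.imwrite("pics/a10.png",cv2.resize(im,(770,550),interpolation=cv2.INTER_CUBIC))
E
```

```text
t 7.1 tcp [ 0.5016 -0.1925  0.0109] yaw 80.54 F [-0.2  0.7 -0. ] w 0.638 j [ -4.  27. -26.  -0. -37. -96.]
  turn rad [-0.      0.0006  0.0001] shift cm [-0.05 -0.21 -0.03]
[ 0.1062 -0.0767  0.0602]
```

View pics/a10.png

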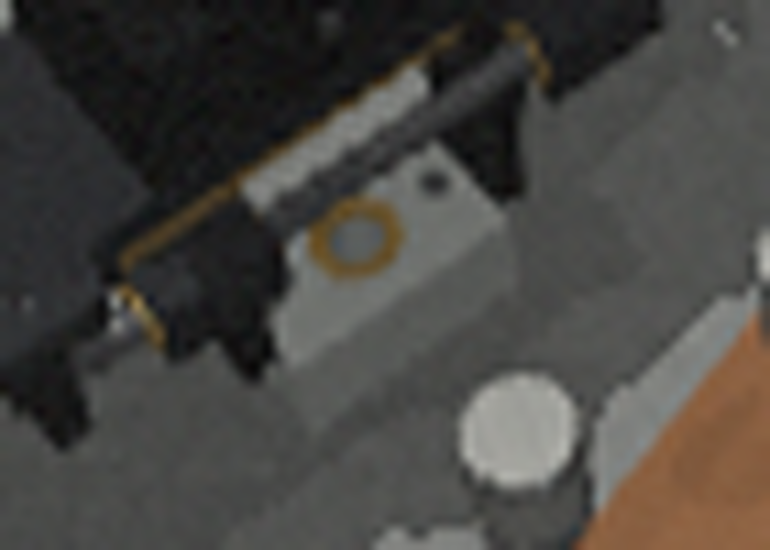

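```bash
python3 - <<'E'
from h import *
s=cap("scene")
R=np.array(r.sense()["ee_rot"]);p=np.array(r.sense()["tcp_pos"])
# register to brass centre seen at (356.5,238)/11 crop
off=np.array([356,238])/11+[190,255]-.5-proj(s,np.r_[p[:2],.028])[0]
print("offset px",off)
for z in(.008,.012,.016,.02,.024,.028):
    q=[np.r_[p[:2],z]+R[:,0]*.0095-R[:,2]*.028,np.r_[p[:2],z]+R[:,0]*.0095+R[:,2]*.028]
    print(z,((proj(s,q)+off+.5-[190,255])*11).round(0).tolist())
im=s["image"][265:300,198:248,::-1]
cv2.imwrite("pics/a11.png",cv2.resize(im,(800,560),interpolation=cv2.INTER_CUBIC))
E
```

```text
offset px [-1.1927  0.2906]
0.008 [[285.0, 388.0], [495.0, 240.0]]
0.012 [[283.0, 379.0], [493.0, 231.0]]
0.016 [[281.0, 370.0], [492.0, 222.0]]
0.02 [[278.0, 361.0], [490.0, 213.0]]
0.024 [[276.0, 352.0], [488.0, 203.0]]
0.028 [[274.0, 343.0], [487.0, 194.0]]
```

View pics/a11.png

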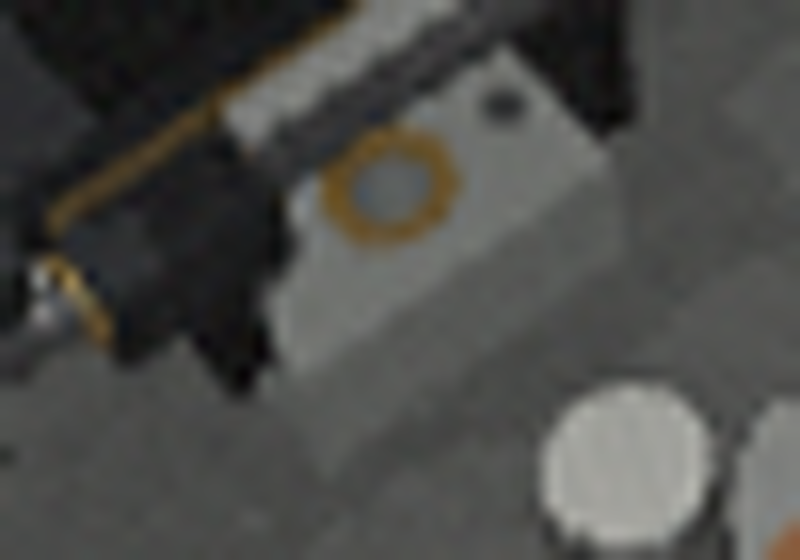

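```bash
python3 - <<'E'
from h import *
t=cap("top");s=cap("scene")
T0=cv2.imread("pics/top0.png")[:,:,::-1];S0=cv2.imread("pics/scene0.png")[:,:,::-1]
def hole(c,im,u,k,name):
    g=cv2.cvtColor(np.ascontiguousarray(im),cv2.COLOR_RGB2GRAY); x,y=u
    p=cv2.resize(g[y-k:y+k+1,x-k:x+k+1],None,fx=8,fy=8,interpolation=cv2.INTER_CUBIC)
    m=(p<138).astype(np.uint8) if name=="t" else (p<150).astype(np.uint8)
    n,l,st,ce=cv2.connectedComponentsWithStats(m); i=l[p.shape[0]//2,p.shape[1]//2]
    cn=max(cv2.findContours((l==i).astype(np.uint8),0,1)[0],key=len)
    e=cv2.fitEllipse(cv2.convexHull(cn)); q=(np.array(e[0])+.5)/8-.5+[x-k,y-k]
    print(name,st[i,4]/64,q,e[1],onz(c,q,.088))
    im2=cv2.cvtColor(p,cv2.COLOR_GRAY2BGR);cv2.drawContours(im2,[cn],-1,(0,0,255),1);return im2
a=hole(t,T0,(232,167),14,"t");b=hole(s,S0,(338,201),14,"s")
cv2.imwrite("pics/hole.png",np.hstack([a,b]))
cv2.imwrite("pics/a12.png",np.hstack([cv2.resize(np.ascontiguousarray(T0[130:210,195:275,::-1]),(400,400),interpolation=2),cv2.resize(np.ascontiguousarray(t["image"][130:210,195:275,::-1]),(400,400),interpolation=2)]))
E
```

```text
t 68.5 [231.3446 166.4756] (75.46492767333984, 81.93643188476562) [[0.5998 0.1361 0.088 ]]
s 51.0 [337.8624 200.3178] (56.200836181640625, 75.2265853881836) [[0.5984 0.1312 0.088 ]]
```

View pics/hole.png

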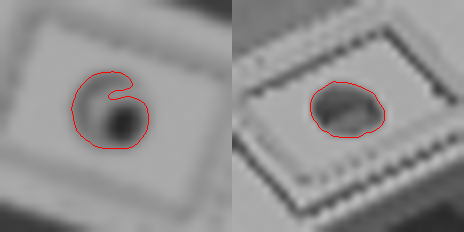

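Request:
{"api": "step_arm", "payload": {"moves": [[[0,0,0,0,-0.5,0,40],[0,0,0,0,-2.5,0,40],[0,0,0,0,-5.5,0,40],[0,0,0,0,-9.0,0,40],[0,0,0,0,-12.0,0,40]]]}}

```text
time_s: 7.67
tcp_pos: [0.5011, -0.1926, 0.1326]
ee_rot: [[0.986, -0.0, 0.164], [-0.164, -0.0, 0.986], [-0.0, -1.0, -0.0]]
wrist_force: [1.3, -0.2, -1.9]
gripper_width: 0.636
```

```bash
python3 - <<'E'
from h import *
plan([.5994,.1343,.150],71)
s=cap("scene")
cv2.imwrite("pics/b1.png",cv2.resize(s["image"][180:330,140:290,::-1],(600,600),interpolation=2))
E
```

```text
t 7.67 tcp [ 0.5011 -0.1926  0.1326] yaw 80.54 F [ 1.3 -0.2 -1.9] w 0.636 j [ -4.  18. -18.   0. -54. -96.]
  turn rad [ 0.0003  0.1665 -0.0004] shift cm [ 4.32 -1.75 33.86]
```

View pics/b1.png

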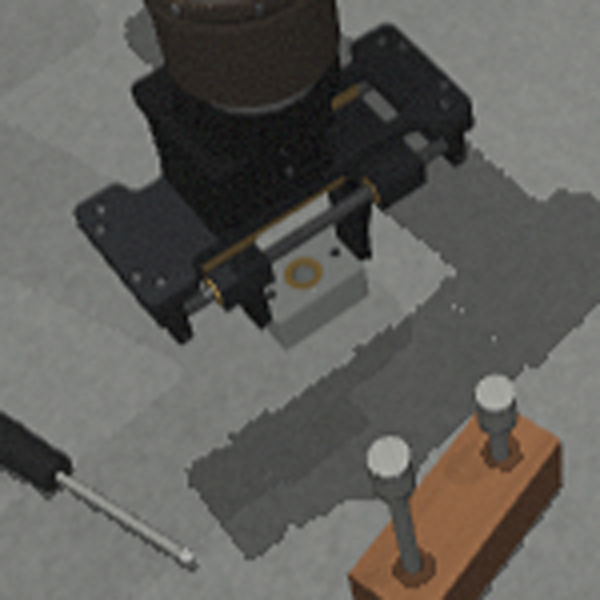

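The block is lifted and level. Now I'll traverse to the jig.

Request:
{"api": "step_arm", "payload": {"moves": [[[0,0,0,0.2,-0.7,2.0,40],[0,0,0,0.6,-1.4,5.0,40],[0,0,0,1.0,-2.2,8.5,40],[0,0,0,1.4,-2.5,12.0,40],[0,0,0,1.8,-2.5,15.5,40]]]}}

```text
time_s: 8.13
tcp_pos: [0.5451, -0.0413, 0.1568]
ee_rot: [[0.986, 0.001, 0.165], [-0.165, 0.0, 0.986], [0.001, -1.0, 0.001]]
wrist_force: [0.7, -0.5, -2.3]
gripper_width: 0.637
```

Request:
{"api": "step_arm", "payload": {"moves": [[[0,0.05,0,0.5,0,3.5,40],[0,0.1,0,0.9,0,7.0,40],[0,0.15,0,1.4,0,10.5,40],[0,0.166,0,1.8,0,13.5,40],[0,0.166,0,2.0,0,15.5,40]]]}}

```text
time_s: 8.55
tcp_pos: [0.5903, 0.1097, 0.1553]
ee_rot: [[0.946, -0.0, 0.324], [-0.324, 0.0, 0.946], [-0.0, -1.0, 0.0]]
wrist_force: [-0.9, -1.2, -1.0]
gripper_width: 0.637
```

```bash
python3 - <<'E'
from h import *
plan([.5994,.1343,.130],71)
E
```

```text
t 8.55 tcp [0.5903 0.1097 0.1553] yaw 71.09 F [-0.9 -1.2 -1. ] w 0.637 j [  26.   22.   -8.   -0.  -60. -135.]
  turn rad [-0.0001  0.0016 -0.0003] shift cm [0.06 2.53 2.62]
```

Request:
{"api": "step_arm", "payload": {"moves": [[[0,0,0,0,0,1.0,40],[0,0,0,0,0.8,2.0,40],[0,0,0,0,1.6,2.5,40],[0,0,0,0,2.2,2.5,40],[0,0,0,0,2.5,2.5,40]]]}}

```text
time_s: 8.97
tcp_pos: [0.5968, 0.1294, 0.1288]
ee_rot: [[0.945, -0.004, 0.326], [-0.326, -0.001, 0.945], [-0.003, -1.0, -0.002]]
wrist_force: [-0.4, 0.2, -2.3]
gripper_width: 0.633
```

Request:
{"api": "step_arm", "payload": {"moves": [[[0,0,0,0,0,0,40],[0,0,0,0,0,0,40],[0,0,0,0,0,0,40],[0,0,0,0,0,0,40],[0,0,0,0,0,0,40]]]}}

```text
time_s: 9.38
tcp_pos: [0.5983, 0.1304, 0.1314]
ee_rot: [[0.946, 0.001, 0.326], [-0.326, 0.0, 0.946], [0.001, -1.0, 0.001]]
wrist_force: [0.7, 0.7, -2.1]
gripper_width: 0.637
```

```bash
python3 - <<'E'
from h import *
plan([.5994,.1343,.130],71)
s=cap("scene")
cv2.imwrite("pics/b2.png",cv2.resize(s["image"][150:250,285:385,::-1],(600,600),interpolation=2))
t=cap("top","t2")
E
```

```text
t 9.38 tcp [0.5983 0.1304 0.1314] yaw 71.0 F [ 0.7  0.7 -2.1] w 0.637 j [  27.   24.   -8.    0.  -58. -136.]
  turn rad [-0.0006  0.      0.0006] shift cm [-0.02  0.14  0.4 ]
```

View pics/b2.png

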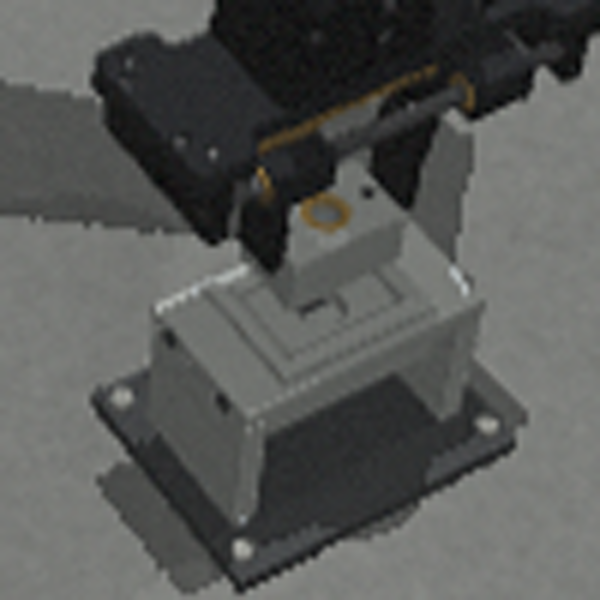

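```bash
cat >> h.py <<'E'
def brass(c,x,y,k,H=(12,36),Smin=70):
    hs=cv2.cvtColor(c["image"],cv2.COLOR_RGB2HSV)[y-k:y+k+1,x-k:x+k+1]
    hs=cv2.resize(hs,None,fx=6,fy=6,interpolation=cv2.INTER_LINEAR).astype(int)
    m=((hs[...,0]>H[0])&(hs[...,0]<H[1])&(hs[...,1]>Smin)).astype(np.uint8)
    n,l,st,ce=cv2.connectedComponentsWithStats(m); i=1+np.argmax(st[1:,4])
    cn=max(cv2.findContours((l==i).astype(np.uint8),0,1)[0],key=len); e=cv2.fitEllipse(cv2.convexHull(cn))
    return (np.array(e[0])+.5)/6-.5+[x-k,y-k],np.array(e[1])/6
E
python3 - <<'E'
from h import *
s=cap("scene")
q,e=brass(s,339,185,9); print(q,e,onz(s,q,r.sense()["tcp_pos"][2]-.0109+.028), onz(s,(np.array([326,211])+.5)/6-.5+[285,150],.1485))
print(r.sense()["tcp_pos"])
s0=dict(s);s0["image"]=np.ascontiguousarray(cv2.imread("pics/scene0.png")[:,:,::-1]);q,e=brass(s0,222,276,9);print("orig block",q,e,onz(s0,q,.028))
E
```

```text
[338.7275 184.8995] [6.3536 8.4827] [[0.5963 0.1277 0.1482]] [[0.5965 0.1281 0.1485]]
[0.5982 0.1306 0.1311]
orig block [222.1006 275.9587] [7.0922 8.4804] [[ 0.5001 -0.1942  0.028 ]]
```

Request:
{"api": "step_arm", "payload": {"moves": [[[0,0,0,0.05,0,0.3,40],[0,0,0,0.05,0.7,0.4,40],[0,0,0,0.05,1.4,0.4,40],[0,0,0,0.05,1.8,0.4,40],[0,0,0,0.05,1.8,0.4,40]]]}}

```text
time_s: 9.95
tcp_pos: [0.5988, 0.1339, 0.1108]
ee_rot: [[0.946, -0.003, 0.325], [-0.325, -0.001, 0.946], [-0.003, -1.0, -0.002]]
wrist_force: [0.1, 0.2, -1.4]
gripper_width: 0.637
```

```bash
python3 - <<'E'
from h import *
plan([.6000,.1341,.099],71)
s=cap("scene")
q,e=brass(s,339,189,10); print(q,e,onz(s,q,r.sense()["tcp_pos"][2]-.0109+.028))
cv2.imwrite("pics/b3.png",cv2.resize(s["image"][160:240,300:380,::-1],(600,600),interpolation=2))
E
```

```text
t 9.95 tcp [0.5988 0.1339 0.1108] yaw 71.01 F [ 0.1  0.2 -1.4] w 0.637 j [  28.   26.   -9.   -0.  -56. -137.]
  turn rad [ 0.0024  0.0002 -0.0029] shift cm [0.11 1.18 0.06]
[339.0468 189.811 ] [5.9087 8.324 ] [[0.5977 0.1304 0.1287]]
```

View pics/b3.png

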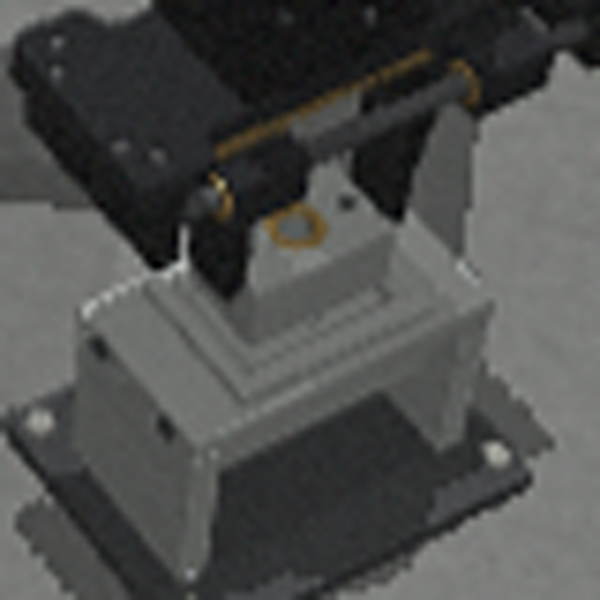

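Request:
{"api": "step_arm", "payload": {"moves": [[[0,0,0,0.05,0.2,0.05,40],[0,0,0,0.05,0.4,0.05,40],[0,0,0,0.05,0.6,0.05,40],[0,0,0,0.05,0.7,0.05,40],[0,0,0,0.05,0.7,0.05,40]]]}}

```text
time_s: 10.42
tcp_pos: [0.6004, 0.1345, 0.1056]
ee_rot: [[0.946, -0.0, 0.325], [-0.325, -0.0, 0.946], [-0.0, -1.0, -0.0]]
wrist_force: [-0.3, 0.4, -1.9]
gripper_width: 0.635
```

Request:
{"api": "step_arm", "payload": {"moves": [[[0,0,0,0,0.1,0,40],[0,0,0,0,0.2,0,40],[0,0,0,0,0.3,0,40],[0,0,0,0,0.3,0,40],[0,0,0,0,0.3,0,40]]]}}

```text
time_s: 10.83
tcp_pos: [0.6005, 0.1346, 0.1028]
ee_rot: [[0.946, -0.0, 0.325], [-0.325, -0.0, 0.946], [-0.0, -1.0, -0.0]]
wrist_force: [0.2, -0.1, -1.6]
gripper_width: 0.639
```

```bash
python3 - <<'E'
from h import *
plan([.6000,.1341,.099],71)
s=cap("scene")
q,e=brass(s,339,191,10); print(q,e,onz(s,q,r.sense()["tcp_pos"][2]-.0109+.028))
cv2.imwrite("pics/b4.png",cv2.resize(s["image"][160:240,300:380,::-1],(600,600),interpolation=2))
E
```

```text
t 10.83 tcp [0.6005 0.1346 0.1028] yaw 71.02 F [ 0.2 -0.1 -1.6] w 0.639 j [  28.   26.   -9.   -0.  -54. -137.]
  turn rad [ 0.0001  0.0004 -0.0001] shift cm [-0.03  0.38 -0.06]
[339.3389 192.08  ] [6.1831 8.1771] [[0.5988 0.1316 0.12  ]]
```

View pics/b4.png

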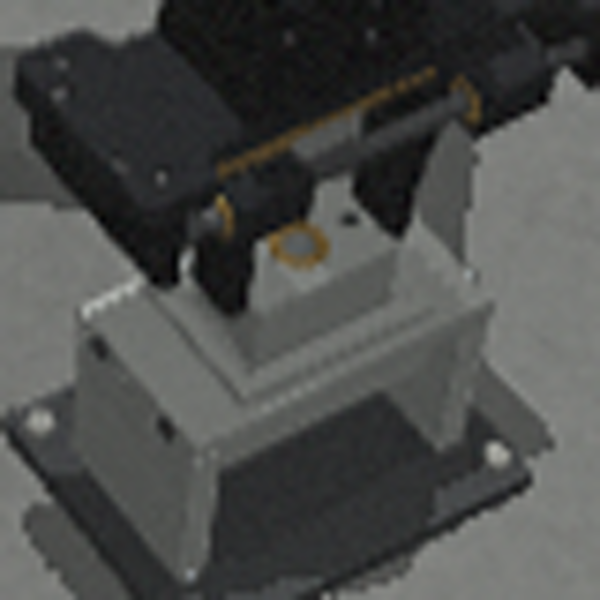

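Request:
{"api": "step_arm", "payload": {"moves": [[[0,0,0,0,0.1,0,40],[0,0,0,0,0.15,0,40],[0,0,0,0,0.2,0,40],[0,0,0,0,0.2,0,40],[0,0,0,0,0.2,0,40]]]}}

```text
time_s: 11.3
tcp_pos: [0.6005, 0.1346, 0.1008]
ee_rot: [[0.946, -0.0, 0.325], [-0.325, -0.0, 0.946], [-0.0, -1.0, -0.0]]
wrist_force: [0.2, 0.0, -1.6]
gripper_width: 0.639
```

Request:
{"api": "step_arm", "payload": {"moves": [[[0,0,0,0,0.05,0,40],[0,0,0,0,0.1,0,40],[0,0,0,0,0.15,0,40],[0,0,0,0,0.15,0,40],[0,0,0,0,0.15,0,40]]]}}

```text
time_s: 11.72
tcp_pos: [0.6005, 0.1346, 0.0993]
ee_rot: [[0.946, -0.0, 0.325], [-0.325, -0.0, 0.946], [-0.0, -1.0, -0.0]]
wrist_force: [-0.1, 0.1, -2.8]
gripper_width: 0.639
```

Request:
{"api": "step_arm", "payload": {"moves": [[[0,0,0,0,0.03,0,40],[0,0,0,0,0.05,0,40],[0,0,0,0,0.05,0,40],[0,0,0,0,0.05,0,40],[0,0,0,0,0.05,0,40]]]}}

```text
time_s: 12.13
tcp_pos: [0.6006, 0.1346, 0.0989]
ee_rot: [[0.946, 0.0, 0.325], [-0.325, 0.0, 0.946], [0.0, -1.0, 0.0]]
wrist_force: [-0.1, -0.1, -0.3]
gripper_width: 0.64
```

Request:
{"api": "step_arm", "payload": {"moves": [[[0,0,0,0,0.04,0,40],[0,0,0,0,0.04,0,40],[0,0,0,0,0.04,0,40],[0,0,0,0,0.04,0,40],[0,0,0,0,0.04,0,40]]]}}

```text
time_s: 12.55
tcp_pos: [0.6006, 0.1346, 0.0989]
ee_rot: [[0.946, 0.0, 0.325], [-0.325, -0.0, 0.946], [0.0, -1.0, 0.0]]
wrist_force: [-2.3, 0.1, 3.6]
gripper_width: 0.637
```

```bash
python3 - <<'E'
from h import *
plan([.6000,.1341,.099],71)
s=cap("scene")
q,e=brass(s,339,193,10); print(q,e,onz(s,q,.116))
cv2.imwrite("pics/b5.png",cv2.resize(s["image"][160:240,300:380,::-1],(600,600),interpolation=2))
E
```

```text
t 12.55 tcp [0.6006 0.1346 0.0989] yaw 71.03 F [-2.3  0.1  3.6] w 0.637 j [  28.   27.   -9.    0.  -54. -137.]
  turn rad [-0.0001  0.0006  0.0003] shift cm [-0.04 -0.01 -0.07]
[339.2853 193.0584] [6.2316 8.1879] [[0.5989 0.1319 0.116 ]]
```

View pics/b5.png

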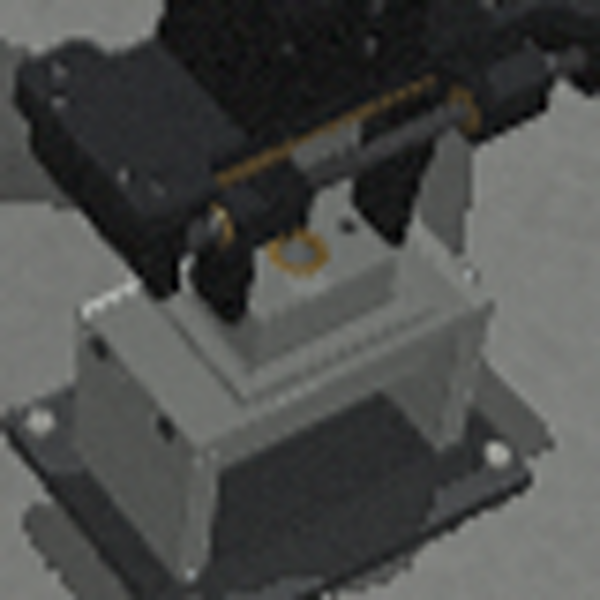

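The block sits at exactly the predicted height, with 3.6 N contact. I'll release and lift.

Request:
{"api": "step_arm", "payload": {"moves": [[[0,0,0,0,0,0,80],[0,0,0,0,0,0,80],[0,0,0,0,0,0,80],[0,0,0,0,-0.1,0,80],[0,0,0,0,-0.3,0,80]]]}}

```text
time_s: 13.02
tcp_pos: [0.6004, 0.1345, 0.1011]
ee_rot: [[0.946, -0.001, 0.325], [-0.325, -0.0, 0.946], [-0.001, -1.0, -0.0]]
wrist_force: [-1.0, 1.3, 0.5]
gripper_width: 0.79
```

Request:
{"api": "step_arm", "payload": {"moves": [[[0,0,0,0,-1.5,0,100],[0,0,0,0,-4.0,0,100],[0,0,0,0,-7.5,0,100],[0,0,0,0,-11.0,0,100],[0,0,0,0,-14.0,0,100]]]}}

```text
time_s: 13.43
tcp_pos: [0.6009, 0.1346, 0.2441]
ee_rot: [[0.946, 0.002, 0.325], [-0.325, 0.0, 0.946], [0.002, -1.0, 0.001]]
wrist_force: [1.2, 0.4, -0.4]
gripper_width: 0.992
```

```bash
python3 - <<'E'
from h import *
plan([.6250,-.2484,.26],71)
s=cap("scene")
cv2.imwrite("pics/c1.png",cv2.resize(s["image"][160:240,300:380,::-1],(600,600),interpolation=2))
t=cap("top","c1t")
q,e=brass(s,339,193,10); print(q,e,onz(s,q,.116))
E
```

```text
t 13.43 tcp [0.6009 0.1346 0.2441] yaw 71.03 F [ 1.2  0.4 -0.4] w 0.992 j [  28.   20.    2.    0.  -72. -137.]
  turn rad [-0.001   0.0006  0.0018] shift cm [ 14.73  -1.6  -35.43]
[339.2733 193.1093] [6.1237 8.0746] [[0.599  0.1318 0.116 ]]
```

View pics/c1.png

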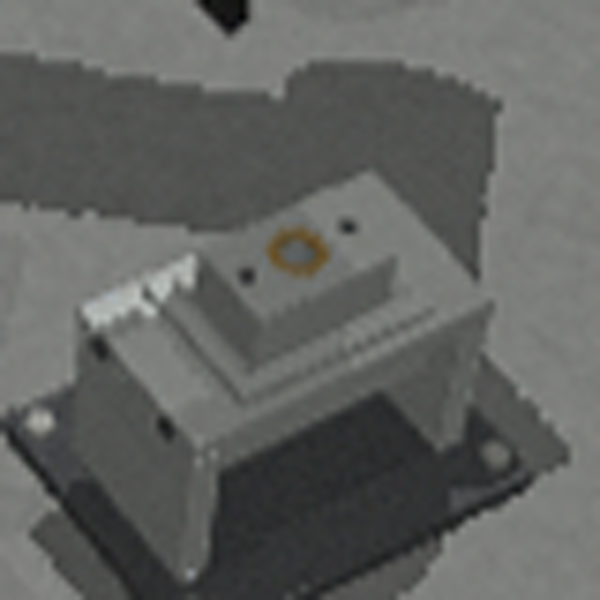

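View pics/c1t.png

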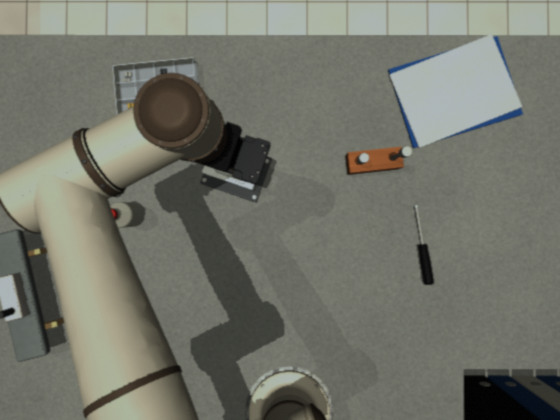

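The block is seated flat, with an even border and the bore at (339.3,193.1). Next is the long rod.

Request:
{"api": "step_arm", "payload": {"moves": [[[0,0,0,0.8,0,-2.0,100],[0,0,0,2.1,0,-5.2,100],[0,0,0,3.6,0,-8.7,100],[0,0,0,5.0,0,-12.2,100],[0,0,0,6.5,0,-15.7,100]]]}}

```text
time_s: 13.95
tcp_pos: [0.6105, -0.0363, 0.241]
ee_rot: [[0.946, -0.001, 0.324], [-0.324, 0.0, 0.946], [-0.001, -1.0, -0.0]]
wrist_force: [-0.1, -0.0, 0.3]
gripper_width: 0.998
```

Request:
{"api": "step_arm", "payload": {"moves": [[[0,0,0,1.4,0,-3.5,100],[0,0,0,2.8,0,-7.0,100],[0,0,0,4.3,0,-10.5,100],[0,0,0,5.7,0,-13.7,100],[0,0,0,6.5,0,-15.7,100]]]}}

```text
time_s: 14.37
tcp_pos: [0.6209, -0.2079, 0.2405]
ee_rot: [[0.945, -0.001, 0.327], [-0.327, -0.0, 0.945], [-0.001, -1.0, -0.001]]
wrist_force: [0.8, 0.1, -0.2]
gripper_width: 1.001
```

```bash
python3 - <<'E'
from h import *
plan([.6260,-.2480,.2],71)
s=cap("scene");t=cap("top")
for nm,c,b in(("s",s,(225,280,30,30)),("t",t,(395,140,22,22))):
    for a,ce,cn in blobs(c,*b,lambda H,S,V:(V>118)&(S<50))[:3]: print(nm,a,ce,onz(c,ce,.175))
cv2.imwrite("pics/d1.png",np.hstack([cv2.resize(s["image"][250:350,190:290,::-1],(400,400),interpolation=2),cv2.resize(t["image"][110:210,340:440,::-1],(400,400),interpolation=2)]))
E
```

```text
t 14.37 tcp [ 0.6209 -0.2079  0.2405] yaw 70.88 F [ 0.8  0.1 -0.2] w 1.001 j [  -4.   24.    8.    0.  -74. -105.]
  turn rad [ 0.0005 -0.002  -0.0009] shift cm [ 1.8   4.05 -3.62]
s 526 [236.9335 290.6616] [[ 0.6183 -0.2465  0.175 ]]
```

View pics/d1.png

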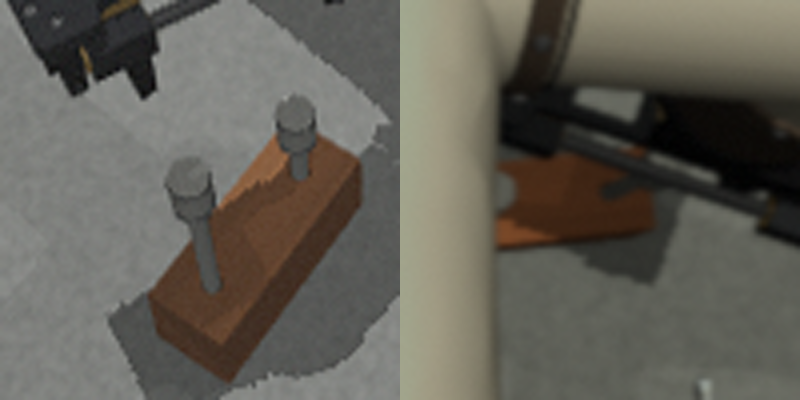

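```bash
python3 - <<'E'
from h import *
t=cap("top");s=cap("scene")
for f in("top0","c1t"):
    c=dict(t);c["image"]=np.ascontiguousarray(cv2.imread(f"pics/{f}.png")[:,:,::-1])
    for a,ce,cn in blobs(c,398,142,16,16,lambda H,S,V:(V>125)&(S<50))[:1]: print(f,a,ce,onz(c,ce,.175))
for f in("scene0",):
    c=dict(s);c["image"]=np.ascontiguousarray(cv2.imread(f"pics/{f}.png")[:,:,::-1])
    for a,ce,cn in blobs(c,230,286,18,18,lambda H,S,V:(V>135)&(S<50))[:2]: print(f,a,ce,onz(c,ce,.175))
# d1 head: use edge against surroundings
cv2.imwrite("pics/d2.png",np.hstack([cv2.resize(cv2.imread("pics/scene0.png")[280:330,220:260],(400,500),interpolation=2),cv2.resize(np.ascontiguousarray(s["image"][280:330,220:260,::-1]),(400,500),interpolation=2)]))
print(onz(s,[237.0,293.3],.175),onz(s,[238,293.5],.175))
E
```

```text
top0 81 [406.2593 149.6173] [[ 0.6258 -0.2473  0.175 ]]
c1t 89 [407.0449 150.6517] [[ 0.6236 -0.2489  0.175 ]]
scene0 83 [238.2048 293.6506] [[ 0.6246 -0.2495  0.175 ]]
[[ 0.6223 -0.2505  0.175 ]] [[ 0.6241 -0.2496  0.175 ]]
```

View pics/d2.png

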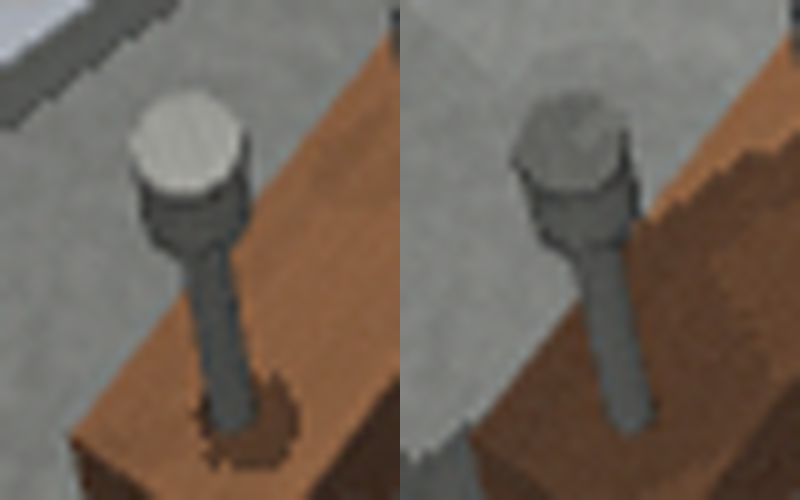

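```bash
python3 - <<'E'
from h import *
plan([.6239,-.2493,.137],71)
E
```

```text
t 14.57 tcp [ 0.621  -0.205   0.2405] yaw 70.94 F [0.1 0.7 0.1] w 1.0 j [  -4.   24.    8.   -0.  -74. -105.]
  turn rad [-0.0001 -0.0011 -0.0014] shift cm [ 1.73 10.35 -4.09]
```

Request:
{"api": "step_arm", "payload": {"moves": [[[0,0,0,0.6,0,-1.5,100],[0,0,0,1.2,0,-3.0,100],[0,0,0,1.7,1.0,-4.1,100],[0,0,0,1.7,2.0,-4.1,100],[0,0,0,1.7,2.5,-4.1,100]]]}}

```text
time_s: 14.98
tcp_pos: [0.6231, -0.2487, 0.2136]
ee_rot: [[0.945, -0.003, 0.326], [-0.326, 0.002, 0.945], [-0.004, -1.0, 0.0]]
wrist_force: [0.0, -0.3, 0.3]
gripper_width: 1.003
```

```bash
python3 - <<'E'
from h import *
s=cap("scene")
plan([.6239,-.2493,.137],71)
cv2.imwrite("pics/d3.png",cv2.resize(s["image"][230:330,190:290,::-1],(600,600),interpolation=2))
E
```

```text
t 15.03 tcp [ 0.6228 -0.2482  0.2128] yaw 70.99 F [ 0.2 -0.6 -1.5] w 1.005 j [  -8.   27.    8.   -0.  -72. -101.]
  turn rad [-0.0003 -0.0001 -0.0055] shift cm [ 0.19  7.58 -0.07]
```

View pics/d3.png

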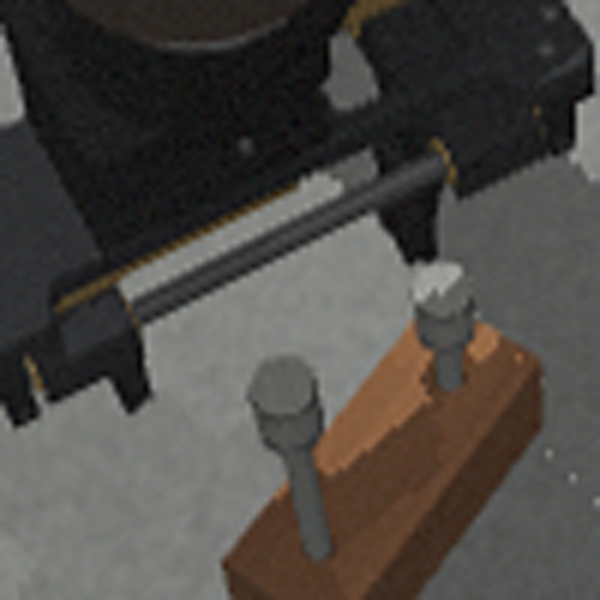

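Request:
{"api": "step_arm", "payload": {"moves": [[[0,0,0,0.1,1.5,0,100],[0,0,0,0.1,3.5,0,100],[0,0,0,0.1,5.5,0,100],[0,0,0,0.1,7.0,0,100],[0,0,0,0.1,7.5,0,100]]]}}

```text
time_s: 15.45
tcp_pos: [0.6234, -0.2479, 0.138]
ee_rot: [[0.946, -0.006, 0.325], [-0.325, 0.002, 0.946], [-0.006, -1.0, -0.0]]
wrist_force: [-0.8, 0.6, -0.5]
gripper_width: 1.005
```

```bash
python3 - <<'E'
from h import *
s=cap("scene")
plan([.6239,-.2493,.137],71)
cv2.imwrite("pics/d4.png",cv2.resize(s["image"][230:330,190:290,::-1],(600,600),interpolation=2))
E
```

```text
t 15.5 tcp [ 0.6236 -0.2481  0.1384] yaw 71.06 F [ 0.3  0.1 -0.7] w 1.0 j [  -8.   30.    2.   -0.  -63. -101.]
  turn rad [ 0.0004  0.001  -0.0054] shift cm [ 0.06  0.14 -0.1 ]
```

View pics/d4.png

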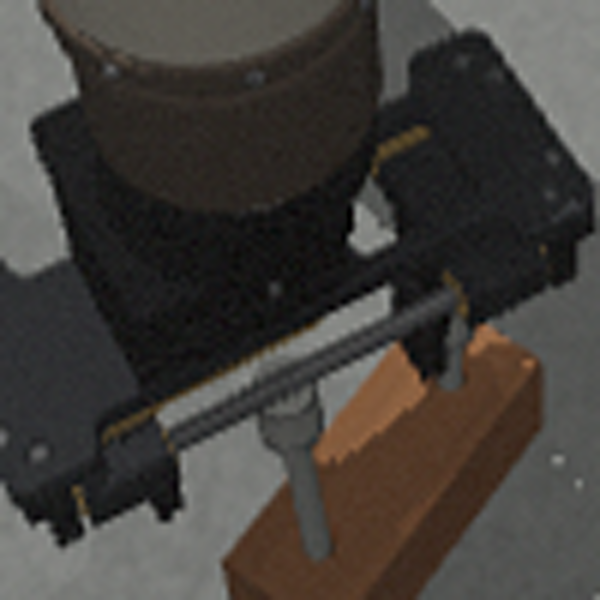

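Request:
{"api": "step_arm", "payload": {"moves": [[[0,0,0,0.05,0.05,-0.1,60],[0,0,0,0.05,0.05,-0.1,10],[0,0,0,0.05,0.05,-0.1,10],[0,0,0,0.05,0.05,-0.1,10],[0,0,0,0.05,0.05,-0.1,10]]]}}

```text
time_s: 15.92
tcp_pos: [0.6256, -0.2505, 0.1419]
ee_rot: [[0.946, 0.002, 0.325], [-0.325, -0.0, 0.946], [0.002, -1.0, 0.0]]
wrist_force: [-0.4, 0.7, 0.3]
gripper_width: 0.705
```

Request:
{"api": "step_arm", "payload": {"moves": [[[0,0,0,0,0,0,10],[0,0,0,0,0,0,10],[0,0,0,0,0,0,10],[0,0,0,0,0,0,10],[0,0,0,0,0,0,10]]]}}

```text
time_s: 16.33
tcp_pos: [0.6252, -0.2504, 0.1409]
ee_rot: [[0.946, -0.0, 0.325], [-0.325, -0.0, 0.946], [-0.0, -1.0, -0.0]]
wrist_force: [-0.4, 0.4, -0.2]
gripper_width: 0.322
```

Request:
{"api": "step_arm", "payload": {"moves": [[[0,0,0,0,0,0,10],[0,0,0,0,0,0,10],[0,0,0,0,0,0,10],[0,0,0,0,0,0,10],[0,0,0,0,0,0,10]]]}}

```text
time_s: 16.75
tcp_pos: [0.6253, -0.2502, 0.1409]
ee_rot: [[0.946, 0.0, 0.325], [-0.325, 0.0, 0.946], [0.0, -1.0, 0.0]]
wrist_force: [0.8, 0.1, 0.0]
gripper_width: 0.24
```

```bash
python3 - <<'E'
from h import *
s=cap("scene")
plan([.6239,-.2493,.137],71);print(r.sense()["moment"])
cv2.imwrite("pics/d5.png",cv2.resize(s["image"][230:330,190:290,::-1],(600,600),interpolation=2))
E
```

```text
t 16.8 tcp [ 0.6253 -0.2502  0.1409] yaw 71.03 F [ 0.5  1.4 -0.2] w 0.243 j [  -8.   30.    2.   -0.  -63. -101.]
  turn rad [-0.0003  0.0005  0.0001] shift cm [-0.16  0.39  0.04]
[ 0.3739 -0.14   -0.0043]
```

View pics/d5.png

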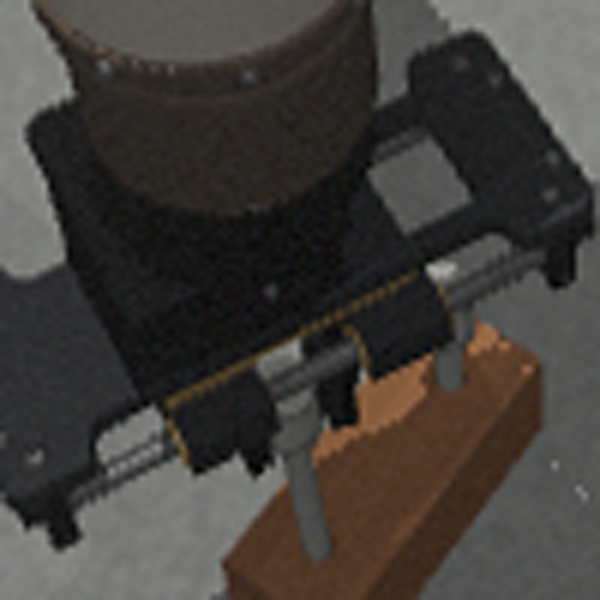

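Gripped (width 0.243, a 22 mm head). I'll lift straight up.

Request:
{"api": "step_arm", "payload": {"moves": [[[0,0,0,0,-0.3,0,10],[0,0,0,0,-1.2,0,10],[0,0,0,0,-2.4,0,10],[0,0,0,0,-3.6,0,10],[0,0,0,0,-4.8,0,10]]]}}

```text
time_s: 17.22
tcp_pos: [0.6251, -0.2508, 0.1908]
ee_rot: [[0.946, 0.0, 0.325], [-0.325, -0.001, 0.946], [0.001, -1.0, -0.001]]
wrist_force: [1.2, 0.6, -1.8]
gripper_width: 0.244
```

Request:
{"api": "step_arm", "payload": {"moves": [[[0,0,0,0,-2.0,0,10],[0,0,0,0,-4.5,0,10],[0,0,0,0,-7.0,0,10],[0,0,0,0,-9.0,0,10],[0,0,0,0,-10.0,0,10]]]}}

```text
time_s: 17.63
tcp_pos: [0.6259, -0.2512, 0.2942]
ee_rot: [[0.946, 0.006, 0.325], [-0.325, -0.003, 0.946], [0.007, -1.0, -0.001]]
wrist_force: [-0.4, -0.1, -0.5]
gripper_width: 0.244
```

Request:
{"api": "step_arm", "payload": {"moves": [[[0,0,0,0,0,0,10],[0,0,0,0,0,0,10],[0,0,0,0,0,0,10],[0,0,0,0,0,0,10],[0,0,0,0,0,0,10]]]}}

```text
time_s: 18.05
tcp_pos: [0.6247, -0.2503, 0.2872]
ee_rot: [[0.946, -0.003, 0.325], [-0.325, 0.001, 0.946], [-0.003, -1.0, -0.0]]
wrist_force: [0.6, -0.4, -1.8]
gripper_width: 0.246
```

```bash
python3 - <<'E'
from h import *
s=cap("scene");t=cap("top","e1t")
plan([.6005,.1345,.29],71)
cv2.imwrite("pics/e1.png",np.hstack([cv2.resize(s["image"][200:330,190:290,::-1],(460,600),interpolation=2),cv2.resize(t["image"][90:220,360:432,::-1],(330,600),interpolation=2)]))
E
```

```text
t 18.15 tcp [ 0.625  -0.2503  0.2879] yaw 71.02 F [-0.2  0.9 -1.1] w 0.249 j [  -8.   25.   16.   -0.  -81. -101.]
  turn rad [ 0.0003  0.0004 -0.0019] shift cm [-14.83  -0.2   35.59]
```

View pics/e1.png

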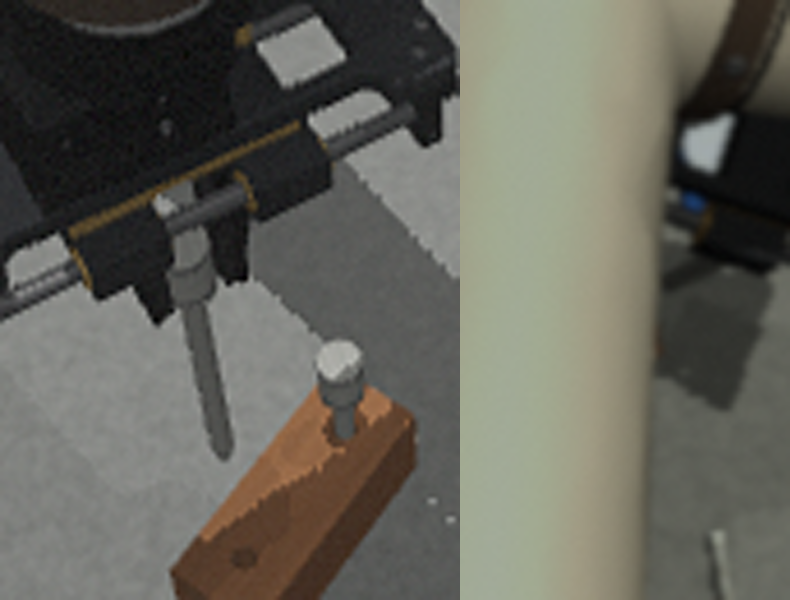

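```bash
python3 - <<'E'
from h import *
s=cap("scene");p=np.array(r.sense()["tcp_pos"]);print(p)
im=s["image"][255:310,215:255,::-1]
cv2.imwrite("pics/e2.png",cv2.resize(im,(436,600),interpolation=cv2.INTER_CUBIC))
zt=p[2]+.0191-.150
print("pred tip px",proj(s,np.r_[p[:2]-[.0016,.002],zt])-[215,255])
print("pred neck px",proj(s,np.r_[p[:2]-[.0016,.002],zt+.135])-[215,255])
E
```

```text
[ 0.6251 -0.2503  0.2882]
pred tip px [[22.5419 43.5781]]
pred neck px [[15.8467  6.9837]]
```

View pics/e2.png

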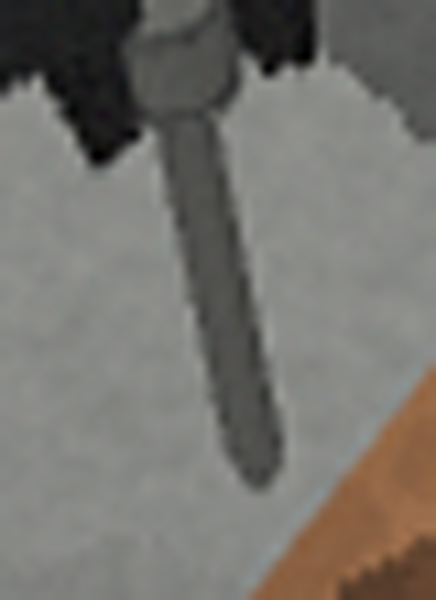

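Request:
{"api": "step_arm", "payload": {"moves": [[[0,0,0,-0.8,0,2.0,10],[0,0,0,-2.0,0,5.0,10],[0,0,0,-3.4,0,8.2,10],[0,0,0,-4.8,0,11.5,10],[0,0,0,-6.2,0,15.0,10]]]}}

```text
time_s: 18.62
tcp_pos: [0.6149, -0.0873, 0.2888]
ee_rot: [[0.945, -0.0, 0.326], [-0.326, -0.0, 0.945], [-0.0, -1.0, -0.0]]
wrist_force: [0.6, 0.2, -1.3]
gripper_width: 0.245
```

Request:
{"api": "step_arm", "payload": {"moves": [[[0,0,0,-1.4,0,3.4,10],[0,0,0,-2.8,0,6.8,10],[0,0,0,-4.2,0,10.2,10],[0,0,0,-5.6,0,13.5,10],[0,0,0,-6.6,0,16.0,10]]]}}

```text
time_s: 19.03
tcp_pos: [0.6044, 0.0871, 0.289]
ee_rot: [[0.946, 0.0, 0.324], [-0.324, 0.0, 0.946], [-0.0, -1.0, 0.0]]
wrist_force: [-1.1, -0.4, -1.7]
gripper_width: 0.243
```

```bash
python3 - <<'E'
from h import *
plan([.6000,.1340,.29],71)
E
```

```text
t 19.03 tcp [0.6044 0.0871 0.289 ] yaw 71.11 F [-1.1 -0.4 -1.7] w 0.243 j [  23.   18.    6.   -0.  -78. -132.]
  turn rad [-0.0004  0.002  -0.    ] shift cm [-1.94 -0.1   4.3 ]
```

Request:
{"api": "step_arm", "payload": {"moves": [[[0,0,0,-0.6,0,1.5,10],[0,0,0,-1.2,0,2.8,10],[0,0,0,-1.7,0,3.8,10],[0,0,0,-1.7,0,3.8,10],[0,0,0,-1.7,0,3.8,10]]]}}

```text
time_s: 19.45
tcp_pos: [0.6012, 0.1258, 0.2889]
ee_rot: [[0.946, -0.0, 0.325], [-0.325, -0.0, 0.946], [-0.0, -1.0, -0.0]]
wrist_force: [-0.2, -0.4, -0.9]
gripper_width: 0.245
```

Request:
{"api": "step_arm", "payload": {"moves": [[[0,0,0,0,0,0,10],[0,0,0,0,0,0,10],[0,0,0,0,0,0,10],[0,0,0,0,0,0,10],[0,0,0,0,0,0,10]]]}}

```text
time_s: 19.87
tcp_pos: [0.6013, 0.1253, 0.289]
ee_rot: [[0.945, 0.0, 0.326], [-0.326, 0.0, 0.945], [0.0, -1.0, 0.0]]
wrist_force: [-0.8, 1.3, -0.5]
gripper_width: 0.243
```

```bash
python3 - <<'E'
from h import *
plan([.6000,.1340,.29],71)
s=cap("scene");t=cap("top","f1t");p=np.array(r.sense()["tcp_pos"])
x0,y0=315,145
cv2.imwrite("pics/f1.png",cv2.resize(s["image"][y0:y0+60,x0:x0+60,::-1],(600,600),interpolation=cv2.INTER_CUBIC))
zt=p[2]+.0191-.150
b=np.array([.0018,.0027])
print("pred tip px",(proj(s,np.r_[p[:2]-b,zt])-[x0,y0]+.5)*10,"neck",(proj(s,np.r_[p[:2]-b,zt+.135])-[x0,y0]+.5)*10)
q,e=brass(s,339,193,10); print((q-[x0,y0]+.5)*10,e,onz(s,q,.116))
E
```

```text
t 19.87 tcp [0.6013 0.1253 0.289 ] yaw 70.98 F [-0.8  1.3 -0.5] w 0.243 j [  27.   19.    7.    0.  -78. -136.]
  turn rad [-0.     -0.0004  0.0001] shift cm [-0.41 -0.1   0.78]
pred tip px [[245.6979 394.1045]] neck [[307.7406 -23.8676]]
[247.6941 486.0475] [6.0861 8.0522] [[0.5989 0.1318 0.116 ]]
```

View pics/f1.png

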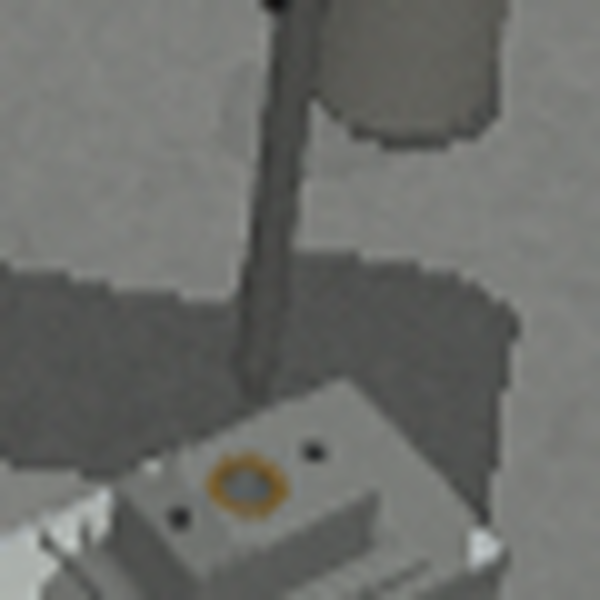

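View pics/f1t.png

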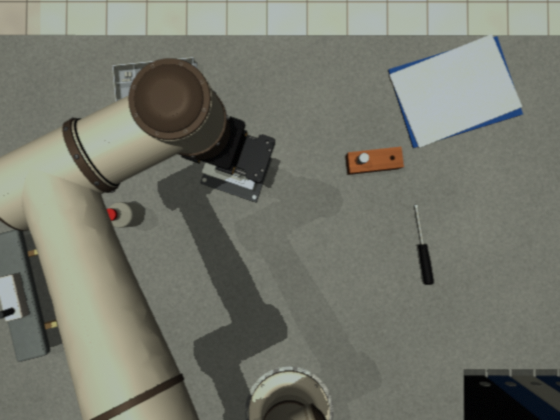

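```bash
cat >> h.py <<'E'
def shaft(c,rows,xg,half=7,ref=None):
    """per row sub-pixel axis of the dark shaft around guess xg(row)"""
    g=cv2.cvtColor(c["image"],cv2.COLOR_RGB2GRAY).astype(float);out=[]
    for v in rows:
        x=int(round(xg(v))); w=np.arange(x-half,x+half+1); L=g[v,w]; bg=np.r_[L[:3],L[-3:]]
        thr=(np.median(bg)+L.min())/2 if True else 0
        xx=np.linspace(w[0],w[-1],50*len(w)); I=np.interp(xx,w,L); k=np.argmin(abs(xx-xg(v)))
        a=k
        while a>0 and I[a]<thr:a-=1
        b=k
        while b<len(I)-1 and I[b]<thr:b+=1
        out.append((v,(xx[a]+xx[b])/2,xx[b]-xx[a]))
    return np.array(out)
E
python3 - <<'E'
from h import *
s=cap("scene");p=np.array(r.sense()["tcp_pos"])
o=shaft(s,range(146,170),lambda v:345.3-.135*(v-145)); print(o.round(2)[::2])
ok=abs(o[:,2]-np.median(o[:,2]))<.6
f=np.polyfit(o[ok,0],o[ok,1],1); print(f, "axis at v=145,184:",np.polyval(f,[145,184]))
zt=p[2]+.0191-.150; b=np.array([.0018,.0027])
P=[np.r_[p[:2]-b,z] for z in (zt,zt+.03,zt+.1,zt+.13)]
for q in proj(s,P): print("pred",q,"axis",np.polyval(f,q[1]))
E
```

```text
[[146.   344.95   6.36]
 [148.   345.77   7.98]
 [150.   346.22   9.08]
 [152.   344.28   5.33]
 [154.   344.25   5.46]
 [156.   343.22   4.3 ]
 [158.   342.95   4.73]
 [160.   342.79   4.58]
 [162.   342.52   4.41]
 [164.   342.21   4.47]
 [166.   341.99   4.86]
 [168.   341.61   4.17]]
[ -0.1223 362.2656] axis at v=145,184: [344.5326 339.7631]
pred [339.0815 183.9036] axis 339.7748513014462
pred [340.349  175.3664] axis 340.81891781843154
pred [343.5471 153.8256] axis 343.4532847814483
pred [345.032  143.8239] axis 344.67645693960037
```

```bash
python3 - <<'E'
from h import *
s=cap("scene");p=np.array(r.sense()["tcp_pos"]);zt=p[2]+.0191-.150
tip=onz(s,[339.8,183.7],zt)[0]; print(zt,tip,p)
d=np.array([.5989,.1318])-tip[:2]; R=np.array(r.sense()["ee_rot"]);print("move world",d*1000,"tool",R.T@np.r_[d,0]*100)
E
```

```text
0.15807471033902146 [0.6004 0.1246 0.1581] [0.6013 0.1258 0.289 ]
move world [-1.5333  7.1801] tool [-0.3786  0.      0.6291]
```

Request:
{"api": "step_arm", "payload": {"moves": [[[0,0,0,-0.2,0,0.35,10],[0,0,0,-0.37,0,0.67,10],[0,0,0,-0.37,1.0,0.67,10],[0,0,0,-0.37,2.0,0.67,10],[0,0,0,-0.37,3.0,0.67,10]]]}}

```text
time_s: 20.48
tcp_pos: [0.5995, 0.1336, 0.2574]
ee_rot: [[0.946, -0.001, 0.325], [-0.325, -0.0, 0.946], [-0.001, -1.0, -0.0]]
wrist_force: [-0.0, -0.5, -0.9]
gripper_width: 0.244
```

Request:
{"api": "step_arm", "payload": {"moves": [[[0,0,0,0,0,0,10],[0,0,0,0,0,0,10],[0,0,0,0,0,0,10],[0,0,0,0,0,0,10],[0,0,0,0,0,0,10]]]}}

```text
time_s: 20.9
tcp_pos: [0.6003, 0.1335, 0.2596]
ee_rot: [[0.946, 0.001, 0.325], [-0.325, 0.0, 0.946], [0.001, -1.0, 0.001]]
wrist_force: [-0.8, 0.2, -1.6]
gripper_width: 0.242
```

```bash
python3 - <<'E'
from h import *
plan([.6000,.1340,.29],71)
s=cap("scene");p=np.array(r.sense()["tcp_pos"])
x0,y0=320,155
cv2.imwrite("pics/f2.png",cv2.resize(s["image"][y0:y0+50,x0:x0+50,::-1],(600,600),interpolation=cv2.INTER_CUBIC))
zt=p[2]+.0191-.150
print("tip z",zt,"bore above tip px:",(proj(s,[.5989,.1318,zt])-[x0,y0]+.5)*12,"bore",(proj(s,[.5989,.1318,.116])-[x0,y0]+.5)*12)
E
```

```text
t 20.9 tcp [0.6003 0.1335 0.2596] yaw 71.02 F [-0.8  0.2 -1.6] w 0.242 j [  28.   19.    3.    0.  -74. -137.]
  turn rad [-0.0008  0.0004  0.0009] shift cm [-0.04 -3.04  0.05]
tip z 0.12858979202646878 bore above tip px: [[243.2662 423.1293]] bore [[237.1691 463.043 ]]
```

View pics/f2.png

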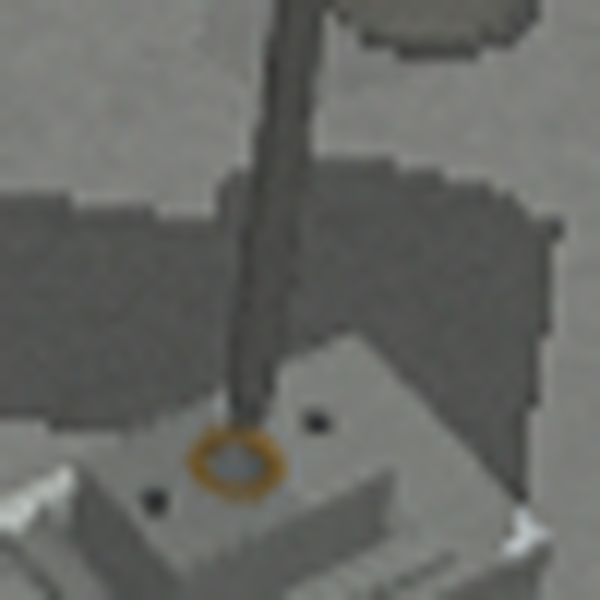

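Request:
{"api": "step_arm", "payload": {"moves": [[[0,0,0,0,0.5,0,10],[0,0,0,0,0.9,0,10],[0,0,0,0,1.2,0,10],[0,0,0,0,1.5,0,10],[0,0,0,0,1.6,0,10]]]}}

```text
time_s: 21.37
tcp_pos: [0.5996, 0.1333, 0.2421]
ee_rot: [[0.946, -0.001, 0.325], [-0.325, -0.0, 0.946], [-0.001, -1.0, -0.001]]
wrist_force: [0.6, -0.7, -2.0]
gripper_width: 0.244
```

Request:
{"api": "step_arm", "payload": {"moves": [[[0,0,0,0,0.2,0,10],[0,0,0,0,0.4,0,10],[0,0,0,0,0.6,0,10],[0,0,0,0,0.7,0,10],[0,0,0,0,0.7,0,10]]]}}

```text
time_s: 21.78
tcp_pos: [0.5998, 0.1334, 0.2356]
ee_rot: [[0.946, -0.001, 0.325], [-0.325, -0.0, 0.946], [-0.0, -1.0, -0.0]]
wrist_force: [0.5, -0.5, -0.4]
gripper_width: 0.241
```

```bash
python3 - <<'E'
from h import *
plan([.6000,.1340,.29],71);print(r.sense()["moment"])
s=cap("scene");p=np.array(r.sense()["tcp_pos"])
x0,y0=320,155
cv2.imwrite("pics/f3.png",cv2.resize(s["image"][y0:y0+50,x0:x0+50,::-1],(600,600),interpolation=cv2.INTER_CUBIC))
E
```

```text
t 21.78 tcp [0.5998 0.1334 0.2356] yaw 71.02 F [ 0.5 -0.5 -0.4] w 0.241 j [  28.   20.    1.   -0.  -71. -137.]
  turn rad [ 0.0003  0.0004 -0.0005] shift cm [-0.   -5.44  0.06]
[-0.0792 -0.0569 -0.0368]
```

View pics/f3.png

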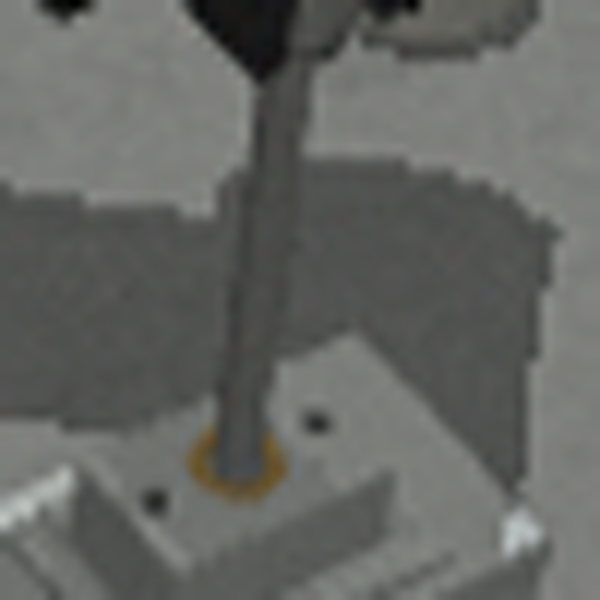

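Request:
{"api": "step_arm", "payload": {"moves": [[[0,0,0,0,0.4,0,10],[0,0,0,0,0.8,0,10],[0,0,0,0,1.2,0,10],[0,0,0,0,1.6,0,10],[0,0,0,0,2.0,0,10]]]}}

```text
time_s: 22.25
tcp_pos: [0.5998, 0.1334, 0.2153]
ee_rot: [[0.946, -0.0, 0.325], [-0.325, -0.0, 0.946], [-0.0, -1.0, -0.0]]
wrist_force: [0.9, 0.1, -1.7]
gripper_width: 0.243
```

Request:
{"api": "step_arm", "payload": {"moves": [[[0,0,0,0,0.4,0,10],[0,0,0,0,0.8,0,10],[0,0,0,0,1.2,0,10],[0,0,0,0,1.6,0,10],[0,0,0,0,2.0,0,10]]]}}

```text
time_s: 22.67
tcp_pos: [0.5999, 0.1334, 0.1955]
ee_rot: [[0.946, -0.0, 0.325], [-0.325, -0.0, 0.946], [-0.0, -1.0, -0.0]]
wrist_force: [-1.1, 0.6, -1.0]
gripper_width: 0.245
```

Request:
{"api": "step_arm", "payload": {"moves": [[[0,0,0,0,0,0,10],[0,0,0,0,0,0,10],[0,0,0,0,0,0,10],[0,0,0,0,0,0,10],[0,0,0,0,0,0,10]]]}}

```text
time_s: 23.08
tcp_pos: [0.6001, 0.1335, 0.1963]
ee_rot: [[0.946, 0.001, 0.325], [-0.325, 0.0, 0.946], [0.0, -1.0, 0.0]]
wrist_force: [0.1, -0.3, -1.3]
gripper_width: 0.245
```

```bash
python3 - <<'E'
from h import *
plan([.6000,.1340,.156],71);print(r.sense()["moment"])
s=cap("scene");p=np.array(r.sense()["tcp_pos"])
x0,y0=300,150
cv2.imwrite("pics/f4.png",cv2.resize(s["image"][y0:y0+100,x0:x0+80,::-1],(480,600),interpolation=cv2.INTER_CUBIC))
E
```

```text
t 23.08 tcp [0.6001 0.1335 0.1963] yaw 71.03 F [ 0.1 -0.3 -1.3] w 0.245 j [  28.   22.   -2.    0.  -66. -137.]
  turn rad [-0.0004  0.0004  0.0005] shift cm [-0.03  4.03  0.05]
[-0.082   0.0083 -0.0057]
```

View pics/f4.png

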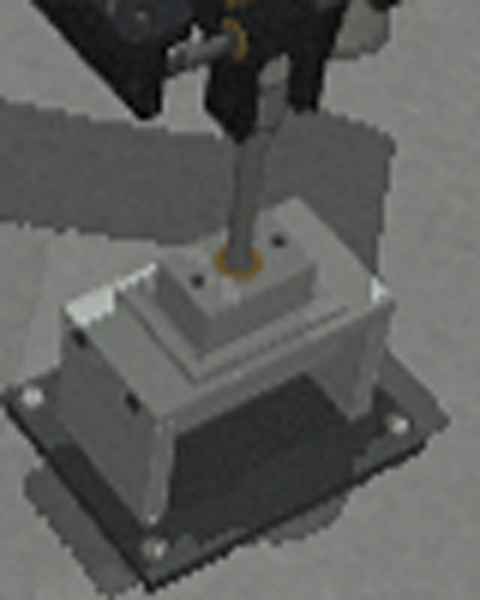

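Request:
{"api": "step_arm", "payload": {"moves": [[[0,0,0,0,0.2,0,10],[0,0,0,0,0.4,0,10],[0,0,0,0,0.6,0,10],[0,0,0,0,0.8,0,10],[0,0,0,0,1.0,0,10]]]}}

```text
time_s: 23.55
tcp_pos: [0.5999, 0.1334, 0.1856]
ee_rot: [[0.946, -0.0, 0.325], [-0.325, -0.0, 0.946], [-0.0, -1.0, -0.0]]
wrist_force: [-0.7, -0.6, -0.7]
gripper_width: 0.245
```

Request:
{"api": "step_arm", "payload": {"moves": [[[0,0,0,0,0.1,0,10],[0,0,0,0,0.2,0,10],[0,0,0,0,0.3,0,10],[0,0,0,0,0.4,0,10],[0,0,0,0,0.5,0,10]]]}}

```text
time_s: 23.97
tcp_pos: [0.6, 0.1334, 0.1809]
ee_rot: [[0.946, 0.0, 0.325], [-0.325, 0.0, 0.946], [0.0, -1.0, 0.0]]
wrist_force: [0.1, 0.1, -1.7]
gripper_width: 0.246
```

Request:
{"api": "step_arm", "payload": {"moves": [[[0,0,0,0,0.1,0,10],[0,0,0,0,0.2,0,10],[0,0,0,0,0.3,0,10],[0,0,0,0,0.4,0,10],[0,0,0,0,0.5,0,10]]]}}

```text
time_s: 24.38
tcp_pos: [0.6, 0.1334, 0.1759]
ee_rot: [[0.946, 0.0, 0.325], [-0.325, -0.0, 0.946], [0.0, -1.0, 0.0]]
wrist_force: [-0.5, -0.0, -1.4]
gripper_width: 0.241
```

Request:
{"api": "step_arm", "payload": {"moves": [[[0,0,0,0,0.1,0,10],[0,0,0,0,0.2,0,10],[0,0,0,0,0.3,0,10],[0,0,0,0,0.4,0,10],[0,0,0,0,0.5,0,10]]]}}

```text
time_s: 24.8
tcp_pos: [0.6, 0.1334, 0.1709]
ee_rot: [[0.946, 0.0, 0.325], [-0.325, -0.0, 0.946], [0.0, -1.0, 0.0]]
wrist_force: [-0.0, 1.0, -1.1]
gripper_width: 0.243
```

Request:
{"api": "step_arm", "payload": {"moves": [[[0,0,0,0,0.2,0,10],[0,0,0,0,0.4,0,10],[0,0,0,0,0.5,0,10],[0,0,0,0,0.6,0,10],[0,0,0,0,0.7,0,10]]]}}

```text
time_s: 25.22
tcp_pos: [0.5999, 0.1334, 0.1638]
ee_rot: [[0.946, -0.0, 0.325], [-0.325, -0.0, 0.946], [-0.0, -1.0, -0.0]]
wrist_force: [0.5, 0.8, -1.7]
gripper_width: 0.244
```

Request:
{"api": "step_arm", "payload": {"moves": [[[0,0,0,0,0.2,0,10],[0,0,0,0,0.4,0,10],[0,0,0,0,0.6,0,10],[0,0,0,0,0.7,0,10],[0,0,0,0,0.8,0,10]]]}}

```text
time_s: 25.63
tcp_pos: [0.5999, 0.1334, 0.1557]
ee_rot: [[0.946, -0.0, 0.325], [-0.325, -0.0, 0.946], [-0.0, -1.0, -0.0]]
wrist_force: [0.3, -0.1, -0.2]
gripper_width: 0.248
```

Request:
{"api": "step_arm", "payload": {"moves": [[[0,0,0,0,0,0,10],[0,0,0,0,0,0,10],[0,0,0,0,0,0,10],[0,0,0,0,0,0,10],[0,0,0,0,0,0,10]]]}}

```text
time_s: 26.05
tcp_pos: [0.6, 0.1335, 0.1561]
ee_rot: [[0.946, 0.0, 0.325], [-0.325, 0.0, 0.946], [0.0, -1.0, 0.0]]
wrist_force: [0.1, -0.3, -1.7]
gripper_width: 0.245
```

```bash
python3 - <<'E'
from h import *
plan([.6000,.1340,.156],71);print(r.sense()["moment"],r.sense()["joint_velocities"])
s=cap("scene","g_full");t=cap("top","g_top");p=np.array(r.sense()["tcp_pos"])
x0,y0=300,150
cv2.imwrite("pics/g1.png",np.hstack([cv2.resize(s["image"][y0:y0+100,x0:x0+80,::-1],(480,600),interpolation=cv2.INTER_CUBIC),cv2.resize(t["image"][130:210,195:235,::-1],(300,600),interpolation=2)]))
print("pred tip px in crop",(proj(s,np.r_[p[:2]-[.0018,.0027],p[2]-.1309])-[x0,y0]+.5)*6, "pred head top",(proj(s,np.r_[p[:2]-[.0018,.0027],p[2]-.1309+.165])-[x0,y0]+.5)*6)
E
```

```text
t 26.05 tcp [0.6    0.1335 0.1561] yaw 71.02 F [ 0.1 -0.3 -1.7] w 0.245 j [  28.   23.   -6.   -0.  -61. -137.]
  turn rad [-0.0002  0.0004  0.0002] shift cm [-0.02  0.01  0.05]
[-0.1017  0.0423  0.0656] [ 0.0229  0.0582 -0.0621 -0.0898 -0.0944 -0.1574]
pred tip px in crop [[215.4039 396.0663]] pred head top [[254.3168 139.146 ]]
```

View pics/g1.png

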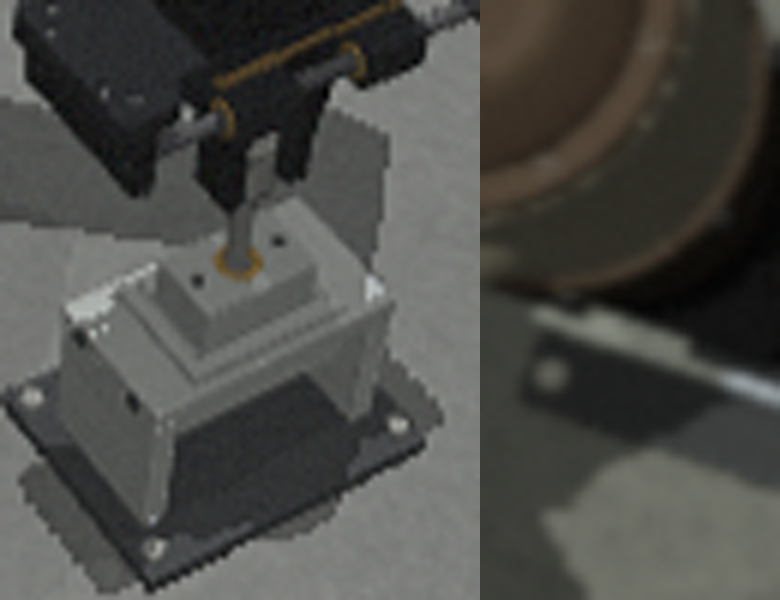

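```bash
python3 - <<'E'
from h import *
print(r.finish_job()); s=r.sense(); print(s["time_s"],s["tcp_pos"],s["gripper_width"],s["wrist_force"])
E
```

```text
the job is handed in; nothing more can be done
None
the job is handed in; nothing more can be done
```

I seated the bearing block in the jig pocket and let go of it. Then I took the long rod by its head, threaded it through both bushings, and handed the job in at about 26 s while still holding it. No verdict was reported.

**Block:** it came to rest at exactly the predicted height. The picture after release shows it flat and square, with an even border in the pocket.

**Rod:** nothing pushed back noticeably on the way down; the wrist felt about the rod's own weight throughout. In the last check the arm was still, with the tool vertical to about 0.03° and the rod centred in the block's bore.

**Point not seen:** the jig hides the rod's point from both cameras. From the arm's height and the grip I work it out at about 25 mm above the bench. The shaft length visible above the block suggests about 21 mm. Both are below the lower bushing (42 mm) and clear of the base plate (10 mm).

**Things that disagreed:**
- **Fingertip height:** the real fingertips stood about 15 mm higher than the given tool offset implies. My first two closes on the block, at 50% and then 40% opening, passed over its top without touching it. I worked from heights relative to actual contacts after that.
- **Cameras against the arm:** the views differed from the arm's position readings by 2–3 mm, which I corrected for.
- **Long rod in the rack:** it shifted about 3 mm in its loose hole before I reached it. I don't know why.
- **Rod tilt:** one camera suggested the rod leaned a little under 1°, within the calibration doubt, so I left it.

The short rod, the glue bottle and the screwdriver were never touched.

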